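# Set out the sensory toys on the bamboo tiers

### The job

Set out the four loose toys on the bamboo tiers, each upright and let go: the walnut egg on the middle tier midway between the red suction spinner and the clear cube, in line with them, and the yellow gear spinner centred on top of the clear cube. Put the brass bell on the low front tier straight in front of the red spinner, and the tuning bar on the high back tier straight behind the red spinner, lying along the tier; both well within the depth of their boards. Front is the low side of the stand, back the high side.

Things in the scene. Friction and masses are not known exactly. Their poses are not given: they have to be found in the camera images.
- stand: fixed three-step bamboo stand, 370 mm wide, low side to the robot. Origin: on the table under the middle of the middle tier; x to the back (up the steps), y left along the tiers, z up. Each tier is a flat board 95 mm deep: front x=-95 mm, top 30 mm above the table; middle x=0, top 55; back x=95, top 80. A fixed wooden dome 38 mm wide, 20 high sits mid-front (x=-95, y=0)
- suction_spinner: red silicone suction spinner with three round lobes, 60 mm across, 40 mm high, stuck fast on the middle tier, 100 mm left or right of the tier's middle (the cube is at the other side). Origin: centre of its underside, on the board; axes parallel to the stand's
- cube_top (a point): centre of the top face of the clear acrylic cube with white edges and a wooden ball inside, 60 mm on each side, stuck fast on the middle tier 200 mm from the spinner. Axes parallel to the stand's, z up; the top face is 60 mm above the board
- egg_center (a point): centre, half-way up, of the loose walnut ridged egg, 46 mm across at the middle, 62 mm high, about 90 g, standing upright on a flat foot 30 mm across. z along its height
- gear_center (a point): centre, half-way up, of the loose yellow plastic gear spinner, 58 mm high, 70 g, standing on a round foot 52 mm across: toothed gear 61 mm across whose upper face is 5 mm below this point, above that an upright round knob 20 mm across, 34 mm tall (top 29 mm above this point). Rigid: the gear does not turn. z up
- bar_center (a point): centre, half-way up, of the loose aluminium tuning bar on its walnut base, about 250 g, 37 mm high in all: base block 120 mm long, 36 mm wide, 26 mm high, underside 18.5 mm below this point; the bar above it is 126 mm long, 24 mm wide, 8 mm thick. x along its length, y across, z up
- bell_center (a point): centre, half-way up, of the loose small brass hand bell with a wooden handle, 84 mm high, about 140 g, standing on its mouth, 48 mm across: the brass reaches up to 2 mm below this point, the upright round handle above it is 18 mm across and 44 mm tall. z up
Not all that is in view belongs to the job. Of the things that look like the part that bears gear_center, the largest one is meant.

How it is judged:
At the end, for the whole second after the job is handed in: Egg on the middle tier, within 15 mm of midway between spinner and cube; gear on the cube, within 12 mm of centre; bell on front tier, bar on back tier, within 15 mm sideways of the spinner, 24/28 mm of the board's centre line; bar within 0.2 rad of the tier; all upright, at rest, released (x of egg_center in the frame of suction_spinner between -0.015 and 0.015 m and horizontal distance between egg_center and suction_spinner below 0.116 m and horizontal distance between egg_center and cube_top below 0.116 m and z of egg_center in the frame of stand between 0.081 and 0.091 m and horizontal distance between gear_center and cube_top below 0.012 m and z of gear_center in the frame of cube_top between 0.024 and 0.034 m and y of bar_center in the frame of suction_spinner between -0.015 and 0.015 m and x of bar_center in the frame of stand between 0.067 and 0.123 m and z of bar_center in the frame of stand between 0.0935 and 0.1035 m and angle between the x axis of bar_center and the y axis of stand, either way round below 0.2 rad and y of bell_center in the frame of suction_spinner between -0.015 and 0.015 m and x of bell_center in the frame of stand between -0.119 and -0.071 m and z of bell_center in the frame of stand between 0.067 and 0.077 m and angle between each of egg_center, gear_center, bar_center, bell_center's own z axis and vertical below 0.12 rad and linear speed of each of egg, gear, bar, bell below 0.02 m/s); the robot touches nothing.
It also fails if it takes over 120 s, if anything falls off the work surface, if the arm or the gripper's body presses on something with over 40 N, if the wrist force passes 120 N, or if a joint passes its speed limit or range.

### The arm

A 6-joint arm with a two-finger parallel gripper is mounted at the origin on the work surface. World frame = base frame: x ahead of the robot, y to its left, z up, the work surface at z = 0. Lengths are in m, angles in rad, forces in N, time in s.
With the tool pointing down it reaches from about 0.3 to 0.875 m from the base axis. Payload 6.4 kg.
Tool frame: the origin (TCP) lies between the finger pads; the fingertips stand env.tips_ahead ahead of it and the grasp point (between the pads) lies 2 mm behind it (env.tips_ahead is the distance from the TCP to the fingertips, in m); z points along the fingers, x is the direction in which the jaws open and shut, and the axes are right-handed (so a half turn about z gives the same grasp; the last joint's range is limited). The gripper opens to 88 mm and grips with 3 to 60 N. Pads are 18 mm wide; open, the fingers measure 123 mm over their backs; the gripper's body (75 mm by 187 mm) begins 45 mm behind the grasp point.
Start: joints at [1.001, 0.181, 1.607, -0, 1.354, -0.206], TCP at [0.205, 0.537, 0.256] pointing down, gripper open.
Joint ranges: [-2.99, 2.99], [-0.89, 2.07], [0.3, 2.58], [-1.14, 4.28], [0, 2.63], [-3.12, 3.12]. Speed limits (rad/s): [2.57, 2.57, 3.01, 3.14, 3.14, 3.14].

### API

Orientations are given as a unit quaternion [x, y, z, w].
In Python, from plant import env gives the robot as it stands.
- The arm moves only by the tool move_arm, never from a script. Its argument "plan" is one flat list of numbers, 7 for each row, row after row: the shift along the tool's x, y, z in mm, then the turn, a rotation vector about the tool's x, y, z in degrees, then the gripper command: -1 is shut, 1 is fully open, values between are in proportion. In form: [dx, dy, dz, rx, ry, rz, hand, dx, dy, dz, rx, ry, rz, hand, ...]. A call has 1 to 8 rows; each row shifts and turns the commanded pose from where the row before left it, along the tool's axes as they then stand; what a row does not reach is not made up. A row lasts 1/12 s, in which the tool goes at most 41.7 mm and 7.16 degrees, less where a joint would pass 70% of its speed; a pose out of reach is approached as far as the arm can. A call with a gripper value outside its range is refused whole. The fingers move at their own pace and stop on an object; "force" is the grip in N (left out, the last holds). Time passes only in rows, so rows that do not move let the fingers close. It gives the time, the measured TCP pose, the force and the opening at its end, in the units of the state.
- env.state(): the state, without advancing time (a new reading comes with each control period).
- env.grab_frame(name): name is "scene" or "top" or "wrist"; returns the picture (480x640x3 uint8, red, green, blue); there is no depth.
- env.camera_model(name): a dict with "intrinsics" (3x3 intrinsics, pixels), "rvec" (rotation vector, rad) and "tvec" (3), from world to camera coordinates, as OpenCV has them. Camera axes: x right, y down, z forward; pixel columns grow to the right and rows downward; lengths in m; the calibration is good to about 2 mm. A picture is of the moment at which its call begins: read the wrist's pose just before it. camera_model takes no time and is no camera call; for the wrist camera it gives the pose at the moment of the call.
- env.job_done(): hands the job in, once; it reports no verdict.
The state is a dict: "time": time; "qpos": joint angles; "dq": joint speeds; "effort": joint torques, N m; "tool_pos": TCP position; "ee_rot": TCP orientation; "contact_force": force on the tool from outside, world axes, zero at the start; "wrist_torque": the same for the moment, N m; "opening": opening from 0.0 (shut) to 1.0 (fully open).
Only numpy, scipy, OpenCV 4.12 (cv2) and the standard library are available. Lean on these libraries where they do the work, as an engineer would, in place of code of your own. Each camera call takes 0.05 s, during which the arm holds its last target.

## Working session

There is one attempt and no reset: what is moved stays moved. The work goes in short steps, Python scripts to look and compute and a tool call to move; the robot and the scene stay as the last step left them, time stands still between calls to the robot, and variables do not carry over. Pictures are saved under pics/ and viewed, and the job is handed in when it is done.

Besides the shell and the picture viewer there is one more tool, called in YAML: its name, and indented under it one key for each argument. move_arm: Moves the arm, as the interface text tells. Its arguments: {"type":"object","properties":{"plan":{"type":"array","items":{"type":"number"}},"force":{"type":"number"}},"required":["plan"]}

```bash
mkdir -p pics; ls
python3 - <<'E'
from plant import env
import cv2
s=env.state(); print(s, env.tips_ahead)
for n in ["scene","top","wrist"]:
    m=env.camera_model(n); print(n,m)
    cv2.imwrite(f"pics/{n}0.png",env.grab_frame(n)[:,:,::-1])
E
```

```text
pics
{'time': 0.0, 'qpos': array([ 1.00071447e+00,  1.81515003e-01,  1.60800236e+00, -1.24025405e-05,
        1.35379664e+00, -2.06286504e-01]), 'dq': array([-2.48528481e-04, -4.96080587e-04, -3.34832856e-04,  9.73541679e-05,
        7.01758933e-04, -1.95157716e-03]), 'effort': array([ 2.88238255e-05, -4.33862257e+01, -3.41858768e+01,  7.02679669e-02,
        3.84929858e-02, -1.20329682e-04]), 'tool_pos': array([0.20429935, 0.53694036, 0.25482748]), 'ee_rot': array([ 8.23352972e-01,  5.67528979e-01, -7.91326726e-04,  3.38537776e-04]), 'contact_force': array([0.36233189, 0.54268922, 0.65735773]), 'wrist_torque': array([-0.01781454,  0.02542116,  0.00549647]), 'opening': 1.0032488729592781} 0.017
scene {'intrinsics': array([[603.60102407,   0.        , 326.36027813],
       [  0.        , 603.60102407, 240.57569952],
       [  0.        ,   0.        ,   1.        ]]), 'rvec': array([ 0.70540245,  2.57517239, -1.18457491]), 'tvec': array([ 0.40942379, -0.08301665,  1.39998374])}
top {'intrinsics': array([[495.87720732,   0.        , 318.10044931],
       [  0.        , 495.87720732, 244.8990109 ],
       [  0.        ,   0.        ,   1.        ]]), 'rvec': array([ 2.21069895, -2.16173085,  0.08312986]), 'tvec': array([-0.01925366,  0.45953526,  1.04595839])}
wrist {'intrinsics': array([[377.12226122,   0.        , 321.8442855 ],
       [  0.        , 377.12226122, 244.17302684],
       [  0.        ,   0.        ,   1.        ]]), 'rvec': array([-2.3556502 , -1.62617513, -0.26220395]), 'tvec': array([-0.57498899, -0.04369214,  0.39068462])}
```

View pics/scene0.png

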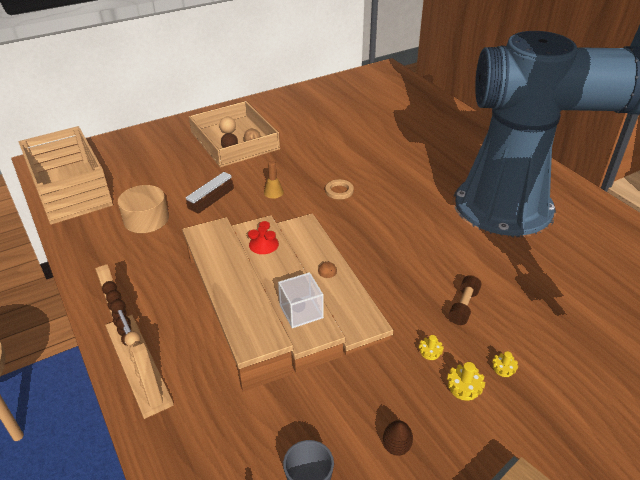

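View pics/top0.png

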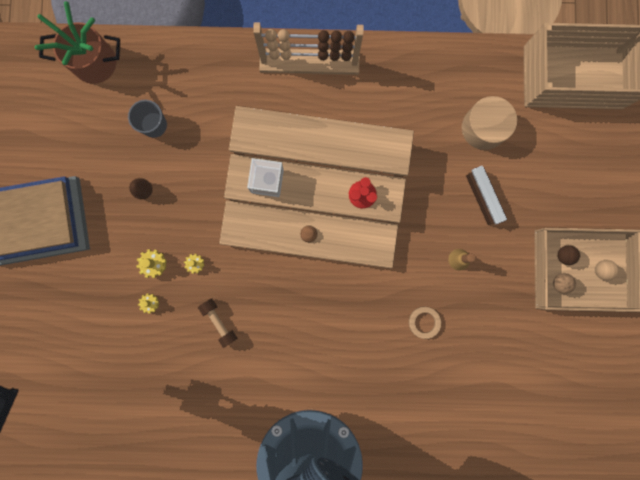

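View pics/wrist0.png

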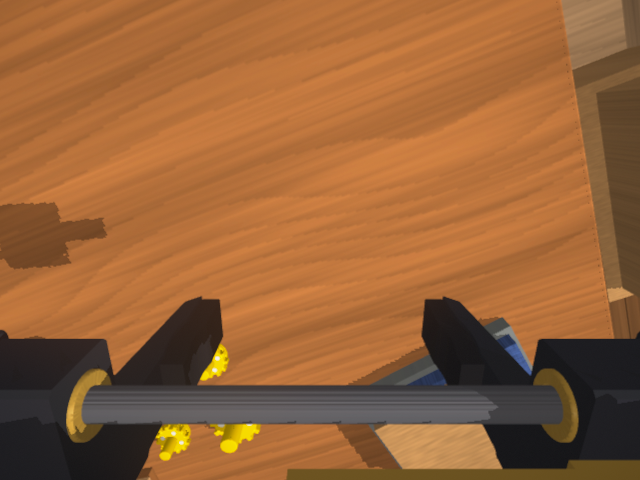

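Run:
```python
import cv2
t=cv2.imread('pics/top0.png'); s=cv2.imread('pics/scene0.png')
c=lambda im,x,y,w,h,k:cv2.resize(im[y:y+h,x:x+w],None,fx=k,fy=k,interpolation=cv2.INTER_CUBIC)
cv2.imwrite('pics/a.png',c(t,210,95,210,180,3.8)[:600])
cv2.imwrite('pics/b.png',c(t,110,160,130,160,3.75))
cv2.imwrite('pics/c.png',c(t,430,150,90,130,4.5))
cv2.imwrite('pics/d.png',c(s,360,310,180,150,4))
cv2.imwrite('pics/e.png',c(s,170,150,240,220,2.7))
```

```text
(no output)
```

View pics/a.png

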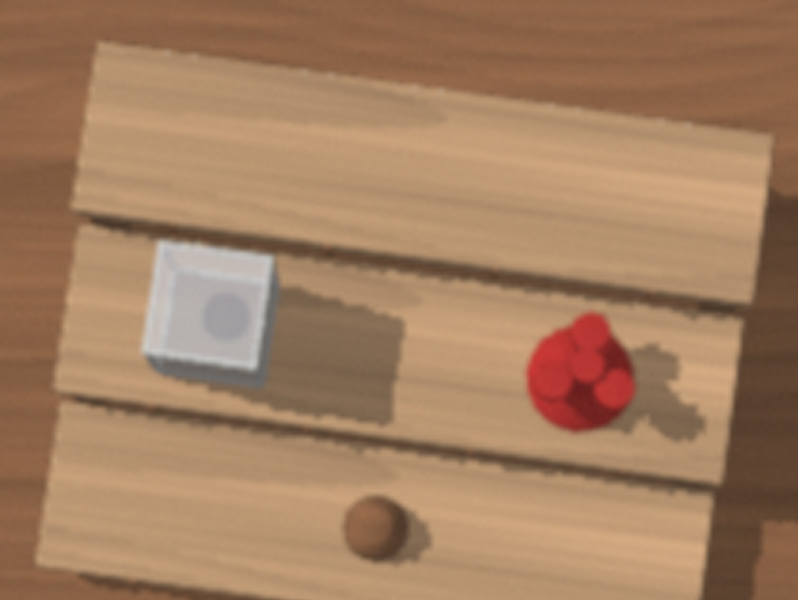

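View pics/b.png

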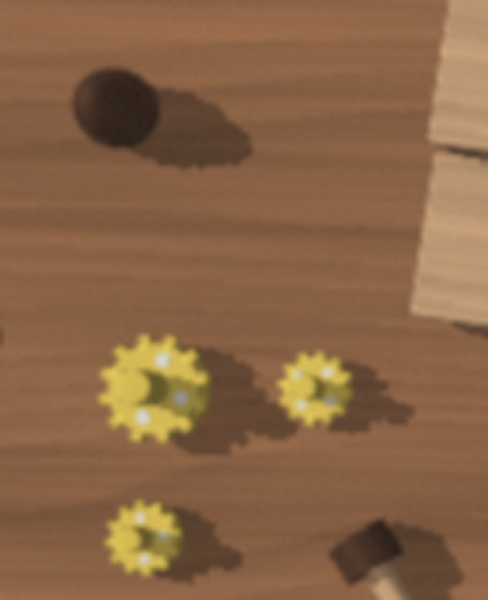

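View pics/c.png

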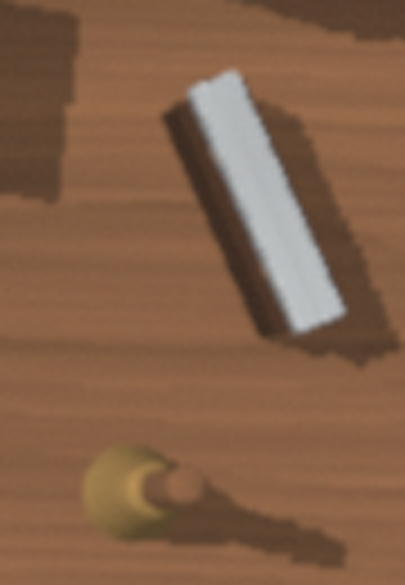

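View pics/d.png

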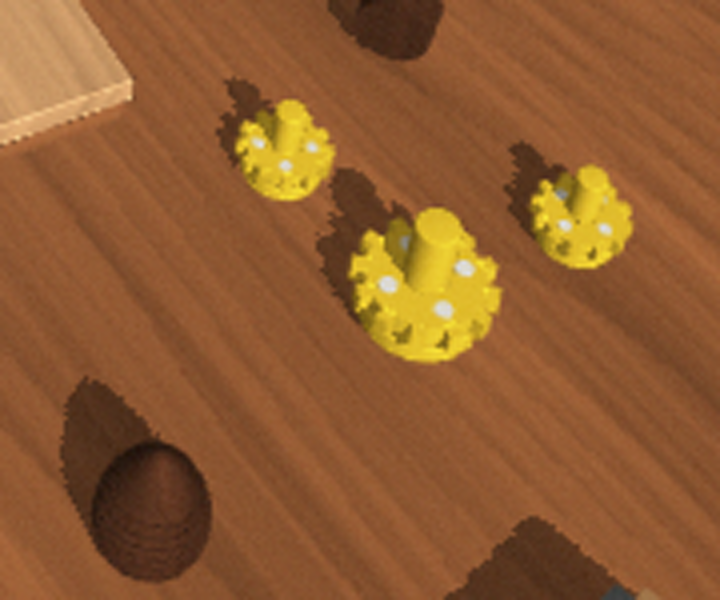

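View pics/e.png

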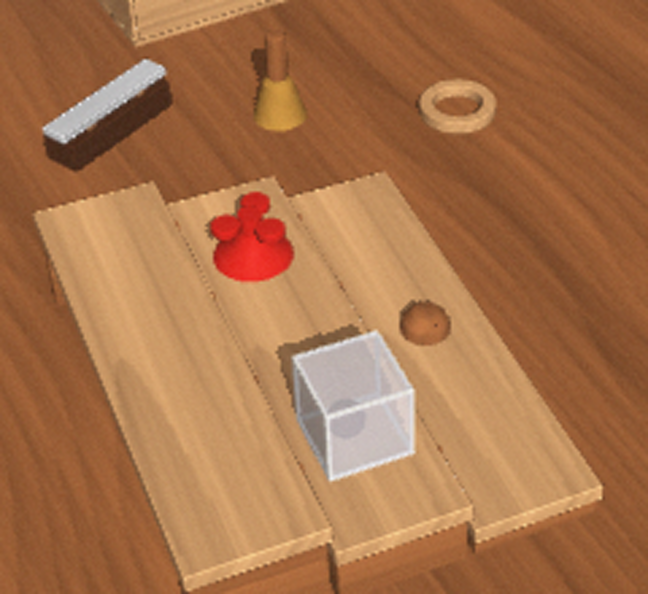

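```bash
cat > h.py <<'E'
import numpy as np, cv2
from scipy.optimize import least_squares
from plant import env
M={n:env.camera_model(n) for n in("scene","top")}
def proj(n,P,m=None):
    m=m or M[n]
    return cv2.projectPoints(np.asarray(P,float).reshape(-1,3),m['rvec'],m['tvec'],m['intrinsics'],None)[0][:,0]
def atz(n,uv,z,m=None):
    m=m or M[n]
    R=cv2.Rodrigues(m['rvec'])[0]; C=-R.T@np.ravel(m['tvec'])
    d=R.T@np.linalg.inv(m['intrinsics'])@np.array([uv[0],uv[1],1.])
    return C+d*(z-C[2])/d[2]
E
python3 - <<'E'
from h import *
T=lambda u,v:(210+u/3.8-.37,95+v/3.8-.37)
S=lambda u,v:(170+u/2.7-.31,150+v/2.7-.31)
h=.0475;W=.185
obs=[]
for i,(x,z) in enumerate([(.095,.08),(0,.055),(-.095,.03)]):
    c=dict(BL=(x+h,W,z),BR=(x+h,-W,z),FL=(x-h,W,z),FR=(x-h,-W,z))
    t=[dict(BL=(98,43),BR=(772,135),FR=(752,303),FL=(72,210)),dict(BL=(78,226),FL=(55,390),FR=(720,485),BR=(742,318)),dict(BL=(62,403),FL=(38,566),BR=(712,492))][i]
    s=[dict(BR=(37,213),FR=(153,182),FL=(330,530),BL=(185,578)),dict(FR=(276,179),FL=(470,508)),dict(FR=(385,173),FL=(601,489))][i]
    for k,v in t.items(): obs.append(('top',c[k],T(*v)))
    for k,v in s.items(): obs.append(('scene',c[k],S(*v)))
def w(p,P):
    c,s=np.cos(p[2]),np.sin(p[2]); P=np.asarray(P)
    return np.array([p[0]+c*P[0]-s*P[1],p[1]+s*P[0]+c*P[1],P[2]])
def res(p,cams=('top','scene')):
    return np.concatenate([proj(n,w(p,P))[0]-uv for n,P,uv in obs if n in cams])
for cams in (('top','scene'),('top',),('scene',)):
    r=least_squares(res,[.5,0,0],args=(cams,)); print(cams,r.x,np.abs(r.fun).max(),np.sqrt((r.fun**2).mean()))
r=least_squares(res,[.5,0,0]);p=r.x
for y in (-.1,.1):
  for z in(.055,.115): print(y,w(p,(0,y,z)),proj('top',w(p,(0,y,z))),proj('scene',w(p,(0,y,z))))
for n,x in(('egg',(0,0)),('bell',(-.095,-.1)),('bar',(.095,-.1)),('gear',(0,.1))): print(n,w(p,(*x,0)))
# objects
B=lambda u,v:(110+u/3.75-.37,160+v/3.75-.37)
C=lambda u,v:(430+u/4.5-.39,150+v/4.5-.39)
D=lambda u,v:(360+u/4-.37,310+v/4-.37)
def show(name,z,a,b):
    print(name,z,atz('top',a,z)[:2],atz('scene',b,z)[:2])
show('gearknob',.058,B(131,385),D(438,224))
show('geardisc',.024,B(155,388),D(425,295))
show('egg',.031,B(116,107),D(152,512))
show('belltop',.084,C(186,485),S(277,38))
for a,b in (((188,93),(43,130)),((238,70),(63,143)),((346,313),(165,70)),((293,335),(148,60))):
    show('bar',.037,C(*a),S(*b))
np.save('stand.npy',p)
E
```

```text
('top', 'scene') [ 0.57620928  0.00130455 -0.11889611] 2.213102933970987 0.8546843615332683
('top',) [ 0.57598394  0.00103683 -0.11582265] 0.9495932477075542 0.6029163247284239
('scene',) [ 0.57649903  0.00181126 -0.12220824] 2.039308160270309 1.0313218449341652
-0.1 [ 0.56434766 -0.09798947  0.055     ] [[362.06132724 194.473109  ]] [[263.4300921  244.40734832]]
-0.1 [ 0.56434766 -0.09798947  0.115     ] [[364.90484679 189.16036742]] [[261.31301714 221.05692451]]
0.1 [0.5880709  0.10059857 0.055     ] [[266.99046098 181.03262976]] [[300.76175429 311.98665294]]
0.1 [0.5880709  0.10059857 0.115     ] [[263.98632894 174.89988452]] [[299.77205014 288.0495056 ]]
egg [0.57620928 0.00130455 0.        ]
bell [ 0.47001834 -0.08672093  0.        ]
bar [ 0.65867698 -0.109258    0.        ]
gear [0.5880709  0.10059857 0.        ]
gearknob 0.058 [0.41306155 0.34617805] [0.41118817 0.34503698]
geardisc 0.024 [0.41267291 0.34431241] [0.41783752 0.35254324]
egg 0.031 [0.57131197 0.37149515] [0.57555576 0.37942933]
belltop 0.084 [ 0.43677665 -0.31582773] [ 0.43594624 -0.309789  ]
bar 0.037 [ 0.62490103 -0.33146082] [ 0.63642514 -0.35075904]
bar 0.037 [ 0.63648897 -0.35515313] [ 0.62863731 -0.32524121]
bar 0.037 [ 0.52187063 -0.40573598] [ 0.51319837 -0.37990096]
bar 0.037 [ 0.51090947 -0.38077508] [ 0.51980656 -0.4018417 ]
```

```bash
cat >> h.py <<'E'
from scipy.spatial.transform import Rotation as Ro
def delta(pos,yaw=None,rowsmm=40):
    """tool-axis shift (mm) to pos; yaw = wanted angle of tool x (deg, mod 180)"""
    s=env.state(); R=Ro.from_quat(s['ee_rot']).as_matrix()
    d=R.T@(np.asarray(pos)-s['tool_pos'])*1000
    x=R[:,0]; cur=np.degrees(np.arctan2(x[1],x[0]))
    tilt=np.degrees(np.arccos(-R[2,2]))
    print('t',round(s['time'],2),'tcp',s['tool_pos'].round(4),'yaw',cur.round(2),'tilt',tilt.round(2),'open',round(s['opening'],3),'q',s['qpos'].round(2))
    # tool tilt as rotvec to vertical, tool axes
    down=R.T@np.array([0,0,-1.]); print(' tilt-fix rx,ry deg',np.degrees(np.cross([0,0,1],down))[:2].round(2))
    if yaw is not None:
        a=(yaw-cur+90)%180-90; print(' rz',round(-a,2))
        c=np.radians(yaw); X=np.array([np.cos(c),np.sin(c),0]); 
        if X@x<0: X=-X
        Z=np.array([0,0,-1.]); Y=np.cross(Z,X); R2=np.stack([X,Y,Z],1)
        print(' shift after turn',(R2.T@(np.asarray(pos)-s['tool_pos'])*1000).round(1))
    print(' shift now',d.round(1))
E
python3 - <<'E'
from h import *
delta((.572,.373,.2),83.2)
s=env.state();m=env.camera_model('wrist')
R=Ro.from_quat(s['ee_rot']).as_matrix()
Rc=cv2.Rodrigues(m['rvec'])[0];C=-Rc.T@np.ravel(m['tvec'])
print('cam in tool',R.T@(C-s['tool_pos']), 'axes in tool cols x y z\n',R.T@Rc.T)
E
```

```text
t 0.15 tcp [0.2044 0.537  0.255 ] yaw 69.16 tilt 0.08 open 1.002 q [ 1.    0.18  1.61 -0.    1.35 -0.21]
 tilt-fix rx,ry deg [-0.02  0.08]
 rz -14.04
 shift after turn [-119.4  384.5   55. ]
 shift now [-22.4 402.   55. ]
cam in tool [ 0.00111687 -0.08321582 -0.12794072] axes in tool cols x y z
 [[ 9.99999030e-01  1.26145582e-03 -5.89947968e-04]
 [-1.00832390e-03  9.48074452e-01  3.18046879e-01]
 [ 9.60516682e-04 -3.18045976e-01  9.48074804e-01]]
```

move_arm:
  plan: [0,0,0,0,0,-7,0.8,0,0,0,0,0,-7,0.8]
  force: 20

```text
time: 0.32
tool_pos: [0.2045, 0.5372, 0.2553]
ee_rot: [0.746, 0.666, -0.0, 0.0]
contact_force: [-0.4, 0.7, -0.5]
opening: 0.903
```

move_arm:
  plan: [-14,45,0,0,0,0,0.8,-10,34,5,0,0,0,0.8,-10,34,5,0,0,0,0.8,-10,34,5,0,0,0,0.8,-10,34,5,0,0,0,0.8,-10,34,5,0,0,0,0.8,-10,34,5,0,0,0,0.8,-10,34,5,0,0,0,0.8]

```text
time: 0.98
tool_pos: [0.4719, 0.4214, 0.2201]
ee_rot: [0.748, 0.664, -0.0, -0.0]
contact_force: [0.8, -0.0, -0.4]
opening: 0.9
```

Run:
```python
from h import *
delta((.572,.373,.2),83.2)
```

```text
t 0.98 tcp [0.4719 0.4214 0.2201] yaw 83.15 tilt 0.04 open 0.9 q [ 0.54  0.34  1.49  0.    1.32 -0.91]
 tilt-fix rx,ry deg [-0.03  0.02]
 rz -0.05
 shift after turn [-36.3 105.1  20.1]
 shift now [-36.2 105.2  20. ]
```

move_arm:
  plan: [-12,35,3,0,0,0,0.8,-12,35,3,0,0,0,0.8,-12,35,3,0,0,0,0.8,0,0,0,0,0,0,0.8]

```text
time: 1.32
tool_pos: [0.5757, 0.3698, 0.2102]
ee_rot: [0.75, 0.662, -0.0, 0.001]
contact_force: [-0.0, 0.9, 0.2]
opening: 0.904
```

Run:
```python
from h import *
delta((.572,.373,.2),83.2)
m=env.camera_model('wrist'); im=env.grab_frame('wrist')[:,:,::-1].copy()
u=proj('w',(.572,.373,.031),m)[0];print(u)
cv2.imwrite('pics/w1.png',im)
```

```text
t 1.32 tcp [0.5757 0.3698 0.2102] yaw 82.84 tilt 0.12 open 0.904 q [ 0.4   0.46  1.35 -0.    1.34 -1.05]
 tilt-fix rx,ry deg [0.08 0.1 ]
 rz -0.36
 shift after turn [ 2.7 -4.1 10.2]
 shift now [ 2.7 -4.1 10.2]
[324.30073046 216.65036459]
```

View pics/w1.png

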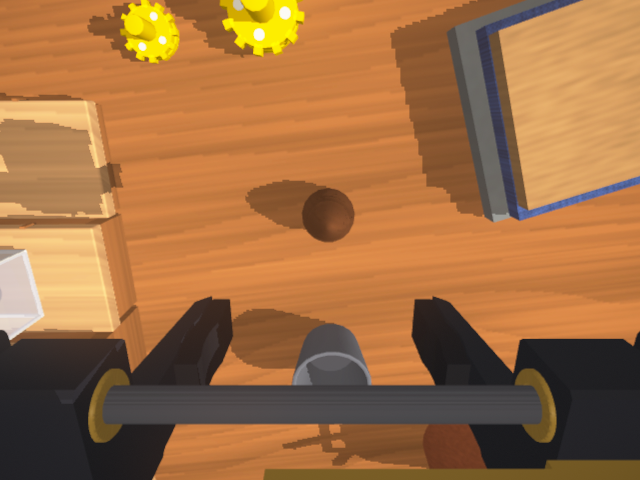

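The wrist view shows the walnut egg at (328,215), 26 px radius; the large gear is at the top at (262,15), the grey cup at (330,370). This is within 4 px of the top-camera estimate.

Run:
```python
from h import *
m=env.camera_model('wrist')
p=atz('',(328,215),.031,m);print(p)
delta((p[0],p[1],.033),83.2)
```

```text
[0.56796213 0.3781673  0.031     ]
t 1.37 tcp [0.5731 0.3716 0.2103] yaw 82.9 tilt 0.08 open 0.901 q [ 0.4   0.45  1.35 -0.    1.34 -1.04]
 tilt-fix rx,ry deg [-0.05  0.06]
 rz -0.3
 shift after turn [  5.9  -5.8 177.3]
 shift now [  6.1  -5.7 177.3]
```

move_arm:
  plan: [4,-3,30,0,0,0,0.8,0,0,40,0,0,0,0.8,0,0,40,0,0,0,0.8,0,0,30,0,0,0,0.8,0,0,20,0,0,0,0.8,0,0,12,0,0,0,0.8,0,0,5,0,0,0,0.8,0,0,0,0,0,0,0.8]

```text
time: 2.03
tool_pos: [0.5671, 0.3789, 0.034]
ee_rot: [0.748, 0.664, -0.001, -0.0]
contact_force: [0.0, 0.3, 0.4]
opening: 0.902
```

Run:
```python
from h import *
delta((.571,.376,.033),83.2)
im=env.grab_frame('wrist')[:,:,::-1].copy()
cv2.imwrite('pics/w2.png',im)
```

```text
t 2.03 tcp [0.5671 0.3789 0.034 ] yaw 83.2 tilt 0.09 open 0.902 q [ 0.42  0.66  1.43  0.    1.05 -1.04]
 tilt-fix rx,ry deg [-0.08  0.04]
 rz -0.0
 shift after turn [-2.4  4.2  1. ]
 shift now [-2.4  4.2  1. ]
```

View pics/w2.png

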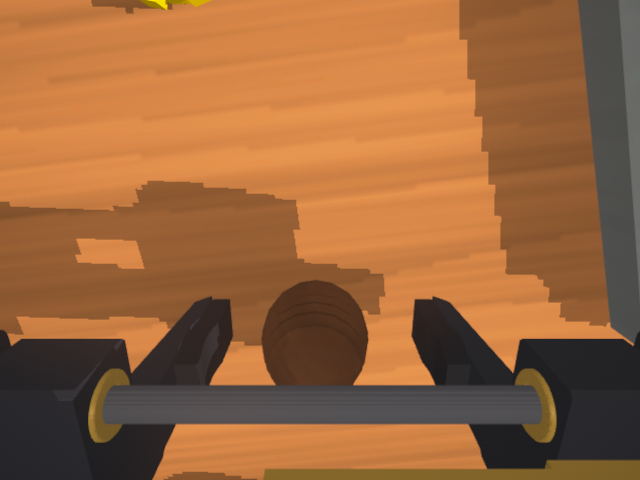

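Egg sits between the fingers at (315,337), fingers at 222 and 423 px — well centred, gap either side.

Run:
```python
from h import *
m=env.camera_model('wrist')
print(atz('',(315,337),.031,m), proj('',(.571,.376,.031),m))
delta((.571,.376,.033),83.2)
```

```text
[0.5688995 0.377433  0.031    ] [[312.13301364 341.83223524]]
t 2.08 tcp [0.5681 0.3792 0.0355] yaw 83.19 tilt 0.05 open 0.903 q [ 0.42  0.66  1.43  0.    1.05 -1.04]
 tilt-fix rx,ry deg [ 0.04 -0.03]
 rz -0.01
 shift after turn [-2.8  3.2  2.5]
 shift now [-2.8  3.2  2.5]
```

move_arm:
  plan: [-2,4,1,0,0,0,0.8,0,0,0,0,0,0,-0.2,0,0,0,0,0,0,-1,0,0,0,0,0,0,-1,0,0,0,0,0,0,-1,0,0,0,0,0,0,-1,0,0,0,0,0,0,-1]
  force: 20

```text
time: 2.67
tool_pos: [0.5718, 0.3761, 0.034]
ee_rot: [0.748, 0.664, 0.0, 0.0]
contact_force: [-0.4, -0.4, 0.9]
opening: 0.508
```

move_arm:
  plan: [0,0,0,0,0,0,-1,0,0,-10,0,0,0,-1,0,0,-25,0,0,0,-1,0,0,-35,0,0,0,-1,0,0,-35,0,0,0,-1,0,0,-35,0,0,0,-1,0,0,-20,0,0,0,-1,0,0,0,0,0,0,-1]

```text
time: 3.33
tool_pos: [0.5746, 0.3775, 0.2012]
ee_rot: [0.748, 0.664, 0.005, 0.002]
contact_force: [1.1, 0.4, -0.6]
opening: 0.51
```

Run:
```python
from h import *
delta((.5762,.0013,.19),83.2)
cv2.imwrite('pics/w3.png',env.grab_frame('wrist')[:,:,::-1])
```

```text
t 3.33 tcp [0.5746 0.3775 0.2012] yaw 83.17 tilt 0.62 open 0.51 q [ 0.41  0.46  1.35  0.    1.31 -1.04]
 tilt-fix rx,ry deg [ 0.53 -0.32]
 rz -0.03
 shift after turn [-373.4   46.2   11.2]
 shift now [-373.4   46.3    9.5]
```

View pics/w3.png

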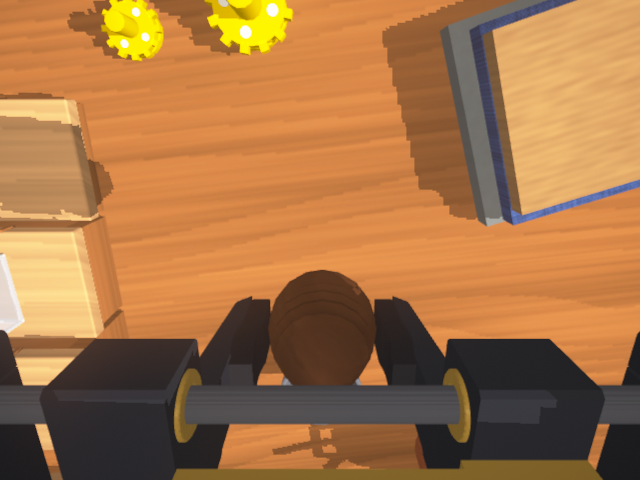

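The egg is held between the pads (centre 322,330), clear of the table.

move_arm:
  plan: [-20,3,0,0,0,0,-1,-34,4,0,0,0,0,-1,-34,4,0,0,0,0,-1,-34,4,0,0,0,0,-1,-34,4,0,0,0,0,-1,-34,4,0,0,0,0,-1,-34,4,0,0,0,0,-1,-34,4,0,0,0,0,-1]

```text
time: 4.05
tool_pos: [0.5701, 0.1147, 0.1913]
ee_rot: [0.748, 0.664, -0.001, -0.001]
contact_force: [2.1, -0.0, -1.2]
opening: 0.508
```

move_arm:
  plan: [-34,4,0,0,0,0,-1,-34,4,0,0,0,0,-1,-30,4,0,0,0,0,-1,-15,2,0,0,0,0,-1,0,0,0,0,0,0,-1,0,0,0,0,0,0,-1]

```text
time: 4.55
tool_pos: [0.5711, 0.002, 0.1918]
ee_rot: [0.749, 0.663, -0.001, -0.002]
contact_force: [-0.2, 1.3, -1.4]
opening: 0.505
```

Run:
```python
from h import *
delta((.5762,.0013,.19),83.2)
for n in('wrist','top'):cv2.imwrite(f'pics/4{n}.png',env.grab_frame(n)[:,:,::-1])
```

```text
t 4.55 tcp [0.5711 0.002  0.1918] yaw 83.03 tilt 0.2 open 0.505 q [-0.2   0.24  1.67  0.    1.23 -1.65]
 tilt-fix rx,ry deg [-0.2  -0.04]
 rz -0.17
 shift after turn [-0.1  5.2  1.8]
 shift now [-0.1  5.2  1.8]
```

View pics/4wrist.png

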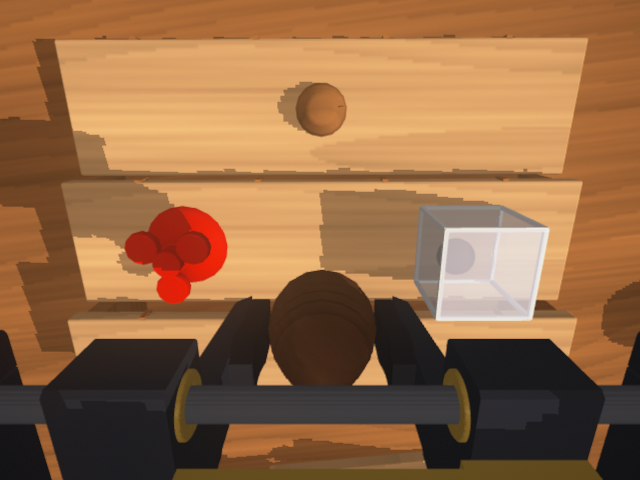

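Run:
```python
from h import *
m=env.camera_model('wrist')
for n,uv,z in(('dome',(321,109),.04),('spin',(187,244),.058),('cube',(490,273),.115),('midBL',(577,317),.055),('midBR',(72,318),.055),('midFL',(582,181),.055),('midFR',(62,183),.055),('frFL',(587,38),.03),('frFR',(56,39),.03)):
    print(n,atz('',uv,z,m))
p=np.load('stand.npy');c,s=np.cos(p[2]),np.sin(p[2])
for x,y in((-.095,0),(0,-.1),(0,.1),(.0475,.185),(.0475,-.185),(-.0475,.185),(-.0475,-.185),(-.1425,.185),(-.1425,-.185)): print(p[0]+c*x-s*y,p[1]+s*x+c*y)
delta((.5762,.0013,.19),83.2)
```

```text
dome [0.48302181 0.01435864 0.04      ]
spin [ 0.56447966 -0.09433739  0.058     ]
cube [0.58686375 0.10247121 0.115     ]
midBL [0.66146423 0.19751987 0.055     ]
midBR [ 0.61525917 -0.20051149  0.055     ]
midFL [0.55228299 0.19086509 0.055     ]
midFR [ 0.51062007 -0.17262189  0.055     ]
frFL [0.45870814 0.20124803 0.03      ]
frFR [ 0.41631121 -0.16126301  0.03      ]
0.4818799608324811 0.012573089406134285
0.5643476591188107 -0.09798946636820965
0.5880708966476381 0.1005985695280921
0.6453179311227615 0.1793642158709238
0.6014299416944306 -0.18802365053723444
0.5509886140720182 0.19063275369711688
0.5071006246436873 -0.17675511271104136
0.45665929702127483 0.20190129152330993
0.412771307592944 -0.1654865748848483
t 4.65 tcp [0.5715 0.0034 0.1924] yaw 83.18 tilt 0.14 open 0.509 q [-0.2   0.24  1.67  0.    1.23 -1.65]
 tilt-fix rx,ry deg [-0.13 -0.04]
 rz -0.02
 shift after turn [-1.5  5.   2.4]
 shift now [-1.5  5.   2.4]
```

move_arm:
  plan: [-1,5,20,0,0,0,-1,0,0,25,0,0,0,-1,0,0,25,0,0,0,-1,0,0,18,0,0,0,-1,0,0,8,0,0,0,-1,0,0,3,0,0,0,-1,0,0,0,0,0,0,-1,0,0,0,0,0,0,-1]

```text
time: 5.32
tool_pos: [0.5779, 0.0012, 0.0957]
ee_rot: [0.748, 0.664, 0.0, 0.001]
contact_force: [-0.9, 0.5, -0.9]
opening: 0.511
```

Run:
```python
from h import *
delta((.577,.0025,.089),83.2); print(env.state()['contact_force'])
```

```text
t 5.32 tcp [0.5779 0.0012 0.0957] yaw 83.2 tilt 0.09 open 0.511 q [-0.2   0.38  1.71  0.    1.05 -1.66]
 tilt-fix rx,ry deg [0.09 0.  ]
 rz 0.0
 shift after turn [ 1.2 -1.   6.7]
 shift now [ 1.2 -1.   6.7]
[-0.86931488  0.46411727 -0.9241496 ]
```

move_arm:
  plan: [0,0,3,0,0,0,-1,0,0,2,0,0,0,-1,0,0,1,0,0,0,-1,0,0,0,0,0,0,-1]

```text
time: 5.65
tool_pos: [0.5773, 0.0007, 0.089]
ee_rot: [0.748, 0.664, 0.0, 0.0]
contact_force: [-0.5, -0.2, -1.1]
opening: 0.51
```

Run:
```python
from h import *
delta((.577,.0025,.089),83.2); print(env.state()['contact_force'])
```

```text
t 5.65 tcp [0.5773 0.0007 0.089 ] yaw 83.15 tilt 0.03 open 0.51 q [-0.2   0.39  1.72  0.    1.04 -1.66]
 tilt-fix rx,ry deg [0.03 0.  ]
 rz -0.05
 shift after turn [ 1.7 -0.5 -0. ]
 shift now [ 1.7 -0.5 -0. ]
[-0.51755066 -0.24729564 -1.0720052 ]
```

move_arm:
  plan: [0,0,1,0,0,0,-1,0,0,1,0,0,0,-1,0,0,0,0,0,0,-1]

```text
time: 5.9
tool_pos: [0.5777, 0.0007, 0.0889]
ee_rot: [0.748, 0.664, 0.0, 0.0]
contact_force: [-6.8, 0.9, 13.0]
opening: 0.509
```

move_arm:
  plan: [0,0,-1,0,0,0,-1,0,0,0,0,0,0,0.1,0,0,0,0,0,0,0.3,0,0,0,0,0,0,0.5,0,0,-10,0,0,0,0.5,0,0,-30,0,0,0,0.5,0,0,-35,0,0,0,0.5,0,0,-35,0,0,0,0.5]

```text
time: 6.57
tool_pos: [0.5764, 0.0009, 0.1988]
ee_rot: [0.748, 0.664, -0.001, -0.001]
contact_force: [1.5, -0.7, 0.0]
opening: 0.752
```

Run:
```python
from h import *
delta((.412,.345,.22),83.2)
m=env.camera_model('wrist')
cv2.imwrite('pics/5wrist.png',env.grab_frame('wrist')[:,:,::-1])
print(proj('',[(.577,.0025,.086)],m))
```

```text
t 6.57 tcp [0.5764 0.0009 0.1988] yaw 83.15 tilt 0.11 open 0.752 q [-0.2   0.24  1.66  0.    1.25 -1.66]
 tilt-fix rx,ry deg [-0.11 -0.01]
 rz -0.05
 shift after turn [ 322.2 -204.   -21.2]
 shift now [ 322.  -204.3  -20.8]
[[322.7864786  248.23486815]]
```

View pics/5wrist.png

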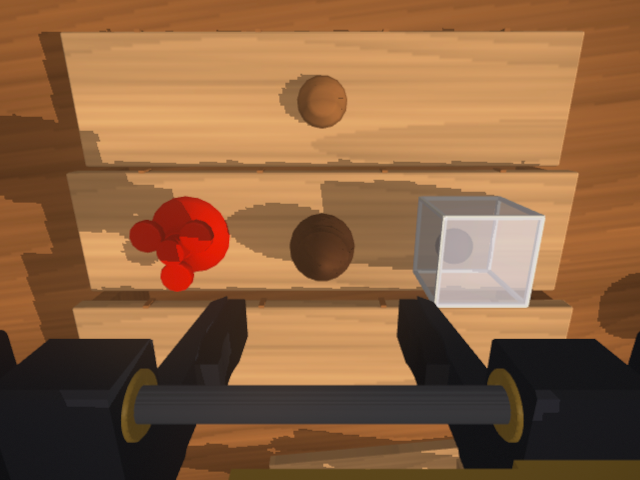

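Egg stands upright at (322,247), where predicted (323,248). Next the gear.

move_arm:
  plan: [16,-10,-2,0,0,0,0,33,-21,-3,0,0,0,0,33,-21,-3,0,0,0,0,33,-21,-3,0,0,0,0,33,-21,-3,0,0,0,0,33,-21,-3,0,0,0,0,33,-21,0,0,0,0,0,33,-21,0,0,0,0,0]
  force: 15

```text
time: 7.28
tool_pos: [0.4498, 0.2663, 0.2156]
ee_rot: [0.748, 0.664, 0.001, 0.0]
contact_force: [0.7, 0.7, -0.1]
opening: 0.5
```

move_arm:
  plan: [33,-21,0,0,0,0,0,25,-15,0,0,0,0,0,16,-10,0,0,0,0,0,0,0,0,0,0,0,0,0,0,0,0,0,0,0]

```text
time: 7.7
tool_pos: [0.4133, 0.3443, 0.215]
ee_rot: [0.747, 0.665, 0.0, 0.0]
contact_force: [-0.2, 0.2, -0.0]
opening: 0.497
```

Run:
```python
from h import *
delta((.412,.345,.12),83.2)
m=env.camera_model('wrist')
cv2.imwrite('pics/6wrist.png',env.grab_frame('wrist')[:,:,::-1])
print(proj('',[(.412,.345,.058),(.412,.345,.024)],m))
```

```text
t 7.7 tcp [0.4133 0.3443 0.215 ] yaw 83.3 tilt 0.03 open 0.497 q [ 0.47  0.14  1.74 -0.    1.26 -0.98]
 tilt-fix rx,ry deg [0.03 0.01]
 rz 0.1
 shift after turn [ 0.5 -1.4 95. ]
 shift now [ 0.5 -1.5 95. ]
[[321.27810909 227.20188705]
 [321.37961578 216.43922121]]
```

View pics/6wrist.png

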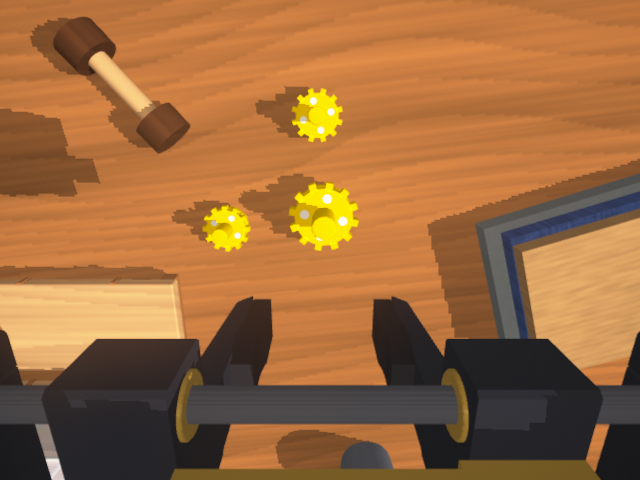

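Gears: large at (323,217) in the centre, small decoys at (318,115) and (227,228). The large one is beneath the gripper.

move_arm:
  plan: [2,0,30,0,0,0,0,0,0,40,0,0,0,0,0,0,40,0,0,0,0,0,0,30,0,0,0,0,0,0,18,0,0,0,0,0,0,8,0,0,0,0,0,0,2,0,0,0,0,0,0,0,0,0,0,0]

```text
time: 8.42
tool_pos: [0.4149, 0.3451, 0.0471]
ee_rot: [0.748, 0.663, 0.0, 0.0]
contact_force: [0.0, 0.5, -0.0]
opening: 0.503
```

Run:
```python
from h import *
delta((.412,.346,.047),83.2)
m=env.camera_model('wrist')
cv2.imwrite('pics/7wrist.png',env.grab_frame('wrist')[:,:,::-1])
```

```text
t 8.42 tcp [0.4149 0.3451 0.0471] yaw 83.08 tilt 0.02 open 0.503 q [ 0.47  0.39  1.83 -0.    0.93 -0.98]
 tilt-fix rx,ry deg [ 0.02 -0.  ]
 rz -0.12
 shift after turn [ 0.5 -3.   0.1]
 shift now [ 0.5 -3.   0.1]
```

View pics/7wrist.png

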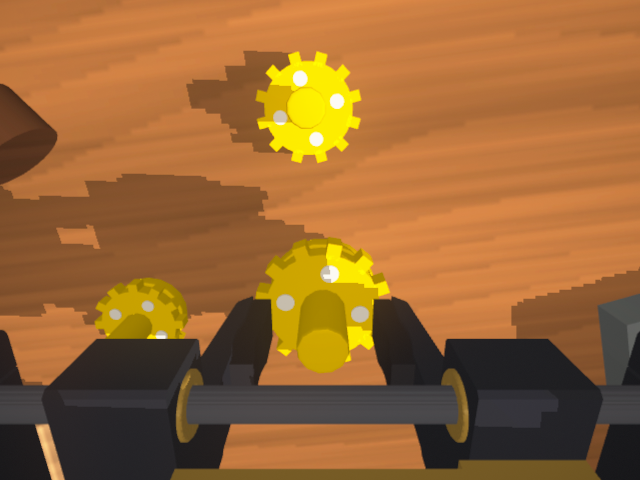

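Run:
```python
from h import *
m=env.camera_model('wrist')
p=atz('',(323,352),.058,m);print(p)
delta((p[0],p[1],.047),83.2)
```

```text
[0.41353476 0.34738423 0.058     ]
t 8.47 tcp [0.4153 0.3456 0.0479] yaw 83.1 tilt 0.11 open 0.497 q [ 0.47  0.39  1.82 -0.    0.93 -0.98]
 tilt-fix rx,ry deg [ 0.09 -0.06]
 rz -0.1
 shift after turn [ 1.5 -2.   0.9]
 shift now [ 1.5 -2.   0.9]
```

move_arm:
  plan: [1,-2,0,0,0,0,0,0,0,0,0,0,0,-1,0,0,0,0,0,0,-1,0,0,0,0,0,0,-1,0,0,0,0,0,0,-1,0,0,0,0,0,0,-1,0,0,0,0,0,0,-1]
  force: 20

```text
time: 9.05
tool_pos: [0.4124, 0.3471, 0.0472]
ee_rot: [0.748, 0.664, 0.0, 0.0]
contact_force: [-1.2, 0.2, 5.1]
opening: 0.225
```

move_arm:
  plan: [0,0,-10,0,0,0,-1,0,0,-25,0,0,0,-1,0,0,-35,0,0,0,-1,0,0,-35,0,0,0,-1,0,0,-35,0,0,0,-1,0,0,-30,0,0,0,-1,0,0,-10,0,0,0,-1,0,0,0,0,0,0,-1]

```text
time: 9.72
tool_pos: [0.4136, 0.3477, 0.2301]
ee_rot: [0.748, 0.664, 0.003, 0.001]
contact_force: [0.6, -0.4, -0.9]
opening: 0.222
```

Run:
```python
from h import *
delta((.588,.102,.225),83.2)
m=env.camera_model('wrist')
cv2.imwrite('pics/8wrist.png',env.grab_frame('wrist')[:,:,::-1])
```

```text
t 9.72 tcp [0.4136 0.3477 0.2301] yaw 83.16 tilt 0.36 open 0.222 q [ 0.48  0.12  1.72  0.    1.29 -0.97]
 tilt-fix rx,ry deg [ 0.3 -0.2]
 rz -0.04
 shift after turn [-223.4  202.2    5.1]
 shift now [-223.3  202.4    5.3]
```

View pics/8wrist.png

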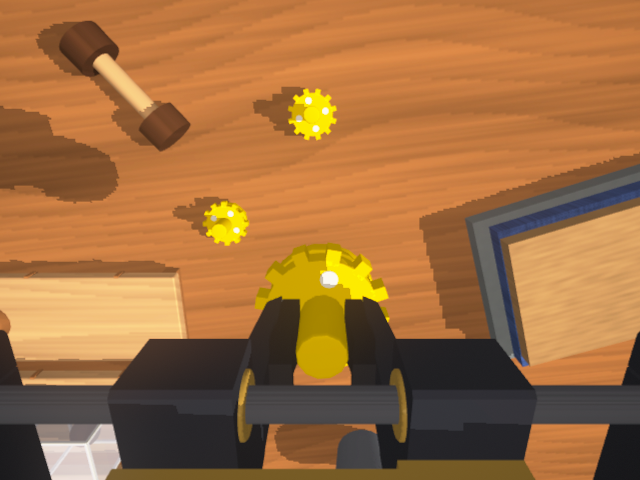

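The gear is gripped by the knob, (322,340), upright.

move_arm:
  plan: [-15,14,0,0,0,0,-1,-26,24,0,0,0,0,-1,-28,25,0,0,0,0,-1,-28,25,0,0,0,0,-1,-28,25,0,0,0,0,-1,-28,25,0,0,0,0,-1,-28,25,0,0,0,0,-1,-24,22,0,0,0,0,-1]

```text
time: 10.43
tool_pos: [0.5708, 0.119, 0.2231]
ee_rot: [0.748, 0.663, -0.002, -0.002]
contact_force: [1.7, 0.8, -1.9]
opening: 0.216
```

move_arm:
  plan: [-14,13,0,0,0,0,-1,0,0,0,0,0,0,-1,0,0,0,0,0,0,-1]

```text
time: 10.68
tool_pos: [0.5814, 0.105, 0.2234]
ee_rot: [0.749, 0.663, -0.002, -0.002]
contact_force: [-0.7, 0.5, -1.7]
opening: 0.221
```

Run:
```python
from h import *
delta((.588,.102,.162),83.2)
m=env.camera_model('wrist')
cv2.imwrite('pics/9wrist.png',env.grab_frame('wrist')[:,:,::-1])
```

```text
t 10.68 tcp [0.5814 0.105  0.2234] yaw 83.02 tilt 0.31 open 0.221 q [-0.02  0.25  1.59  0.    1.3  -1.47]
 tilt-fix rx,ry deg [-0.31  0.01]
 rz -0.18
 shift after turn [-2.2  6.9 61.4]
 shift now [-2.2  7.2 61.4]
```

View pics/9wrist.png

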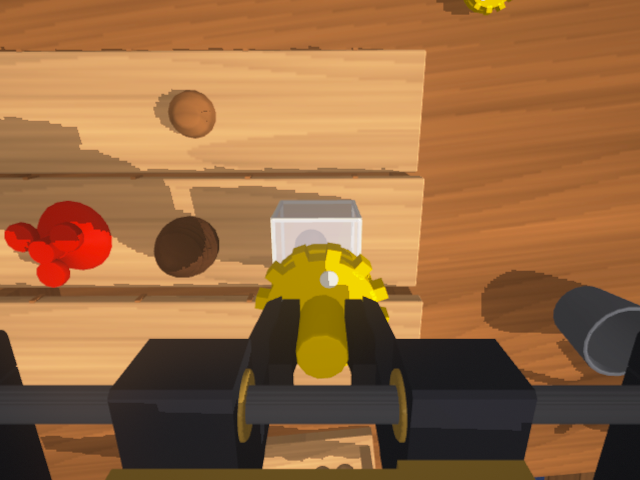

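Run:
```python
from h import *
delta((.588,.102,.162),83.2)
m=env.camera_model('wrist')
a=atz('',(271,218),.115,m);b=atz('',(361,218),.115,m)
print(a,b,np.linalg.norm(a-b),(a+b)/2+np.array([np.cos(-.119),np.sin(-.119),0])*.03)
```

```text
t 10.73 tcp [0.5811 0.106  0.2239] yaw 83.11 tilt 0.28 open 0.219 q [-0.02  0.25  1.59  0.    1.31 -1.47]
 tilt-fix rx,ry deg [-0.28  0.  ]
 rz -0.09
 shift after turn [-3.2  7.3 61.9]
 shift now [-3.2  7.6 61.9]
[0.55557364 0.07693759 0.115     ] [0.56249332 0.13482323 0.115     ] 0.058297764424390955 [0.58882132 0.10231883 0.115     ]
```

move_arm:
  plan: [-3,8,0,0,0,0,-1,0,0,15,0,0,0,-1,0,0,20,0,0,0,-1,0,0,15,0,0,0,-1,0,0,6,0,0,0,-1,0,0,2,0,0,0,-1,0,0,0,0,0,0,-1,0,0,0,0,0,0,-1]

```text
time: 11.4
tool_pos: [0.5907, 0.1024, 0.1696]
ee_rot: [0.748, 0.664, 0.001, 0.0]
contact_force: [-0.5, -0.0, -0.1]
opening: 0.222
```

Run:
```python
from h import *
delta((.5885,.102,.162),83.2)
m=env.camera_model('wrist')
cv2.imwrite('pics/10wrist.png',env.grab_frame('wrist')[:,:,::-1])
```

```text
t 11.4 tcp [0.5907 0.1024 0.1696] yaw 83.2 tilt 0.08 open 0.222 q [-0.03  0.32  1.62  0.    1.2  -1.48]
 tilt-fix rx,ry deg [ 0.08 -0.01]
 rz -0.0
 shift after turn [-0.6 -2.2  7.6]
 shift now [-0.7 -2.2  7.6]
```

View pics/10wrist.png

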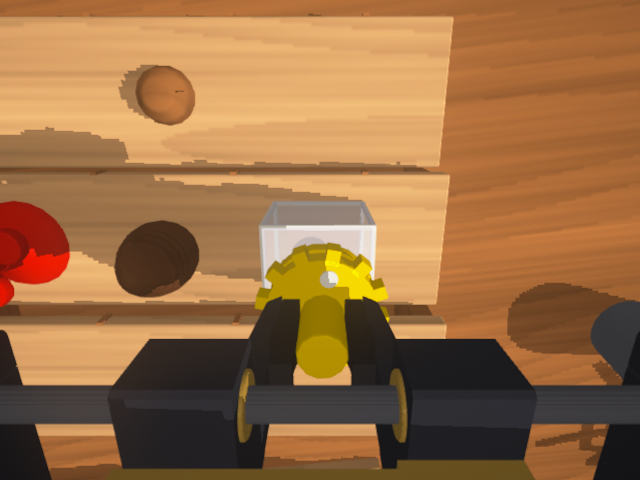

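Run:
```python
from h import *
m=env.camera_model('wrist')
a=atz('',(260,226),.115,m);b=atz('',(376,226),.115,m)
c=(a+b)/2+np.array([np.cos(-.119),np.sin(-.119),0])*.03
print(a,b,np.linalg.norm(a-b),c)
delta((*c[:2],.162),83.2)
```

```text
[0.55639538 0.07607823 0.115     ] [0.5632471  0.13403101 0.115     ] 0.058356414638981995 [0.58960907 0.10149304 0.115     ]
t 11.45 tcp [0.5909 0.1022 0.1699] yaw 83.19 tilt 0.11 open 0.217 q [-0.03  0.32  1.62  0.    1.2  -1.48]
 tilt-fix rx,ry deg [ 0.1  -0.01]
 rz -0.01
 shift after turn [-0.9 -1.2  7.9]
 shift now [-0.9 -1.2  7.9]
```

move_arm:
  plan: [-1,-1,3,0,0,0,-1,0,0,2,0,0,0,-1,0,0,1,0,0,0,-1,0,0,0,0,0,0,-1]

```text
time: 11.78
tool_pos: [0.589, 0.101, 0.1626]
ee_rot: [0.748, 0.664, -0.0, -0.0]
contact_force: [0.5, -0.3, -1.0]
opening: 0.217
```

move_arm:
  plan: [0,0,1,0,0,0,-1,0,0,0,0,0,0,-1]

```text
time: 11.95
tool_pos: [0.5892, 0.101, 0.1622]
ee_rot: [0.748, 0.664, 0.0, 0.0]
contact_force: [-2.5, 1.3, 3.0]
opening: 0.221
```

move_arm:
  plan: [0,0,0,0,0,0,-0.45,0,0,0,0,0,0,-0.3,0,0,0,0,0,0,-0.1,0,0,-8,0,0,0,0,0,0,-20,0,0,0,0,0,0,-35,0,0,0,0,0,0,-35,0,0,0,0,0,0,-20,0,0,0,0]

```text
time: 12.62
tool_pos: [0.5904, 0.1011, 0.2845]
ee_rot: [0.748, 0.664, 0.002, 0.002]
contact_force: [0.1, 0.4, 0.4]
opening: 0.501
```

Run:
```python
from h import *
delta((.437,-.312,.25),83.2)
m=env.camera_model('wrist')
cv2.imwrite('pics/11wrist.png',env.grab_frame('wrist')[:,:,::-1])
cv2.imwrite('pics/11scene.png',env.grab_frame('scene')[:,:,::-1])
print(proj('',[(.589,.1012,.173),(.589,.1012,.139)],m))
```

```text
t 12.62 tcp [0.5904 0.1011 0.2845] yaw 83.16 tilt 0.29 open 0.501 q [-0.03  0.21  1.52  0.    1.41 -1.48]
 tilt-fix rx,ry deg [ 0.29 -0.03]
 rz -0.04
 shift after turn [-428.4 -103.4   34.5]
 shift now [-428.5 -103.3   33.8]
[[320.16751143 245.24833508]
 [320.38320643 230.6111368 ]]
```

View pics/11wrist.png

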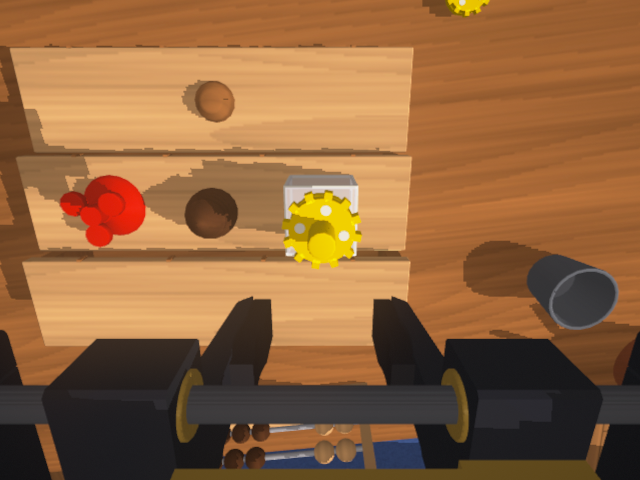

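View pics/11scene.png

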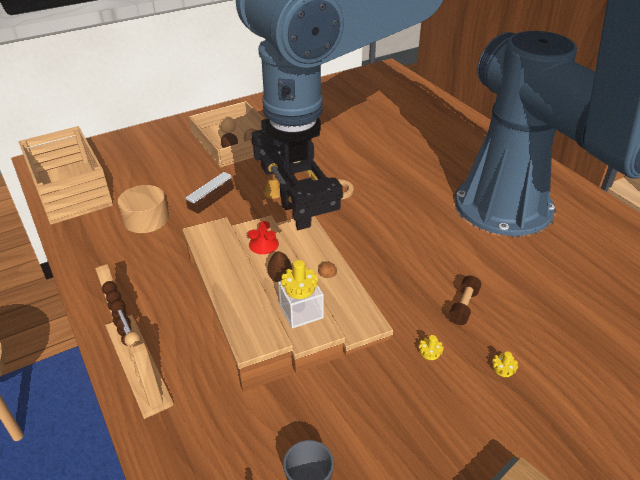

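Gear sits upright on the cube at (321,230) as predicted, egg still standing. On to the bell.

move_arm:
  plan: [-18,-5,0,0,0,0,0,-36,-9,3,0,0,0,0,-36,-9,3,0,0,0,0,-36,-9,3,0,0,0,0,-36,-9,3,0,0,0,0,-36,-9,3,0,0,0,0,-36,-9,3,0,0,0,0,-36,-9,3,0,0,0,0]

```text
time: 13.38
tool_pos: [0.488, -0.16, 0.2577]
ee_rot: [0.748, 0.664, -0.0, -0.001]
contact_force: [1.4, 0.1, 0.6]
opening: 0.498
```

move_arm:
  plan: [-36,-9,4,0,0,0,0,-36,-9,4,0,0,0,0,-36,-9,4,0,0,0,0,-36,-9,4,0,0,0,0,-18,-5,0,0,0,0,0,0,0,0,0,0,0,0,0,0,0,0,0,0,0]

```text
time: 13.97
tool_pos: [0.4286, -0.3151, 0.2417]
ee_rot: [0.749, 0.663, 0.0, -0.001]
contact_force: [-0.7, 1.0, 0.3]
opening: 0.501
```

Run:
```python
from h import *
delta((.437,-.312,.062),83.2)
m=env.camera_model('wrist')
cv2.imwrite('pics/12wrist.png',env.grab_frame('wrist')[:,:,::-1])
print(proj('',[(.437,-.312,.084),(.437,-.312,.01)],m))
```

```text
t 13.97 tcp [ 0.4286 -0.3151  0.2417] yaw 83.01 tilt 0.12 open 0.501 q [-0.86  0.1   1.73  0.    1.32 -2.31]
 tilt-fix rx,ry deg [-0.07 -0.09]
 rz -0.19
 shift after turn [  4.1   8.  179.7]
 shift now [  3.9   8.2 179.7]
[[325.51631765 238.63113274]
 [324.7790271  215.79876784]]
```

View pics/12wrist.png

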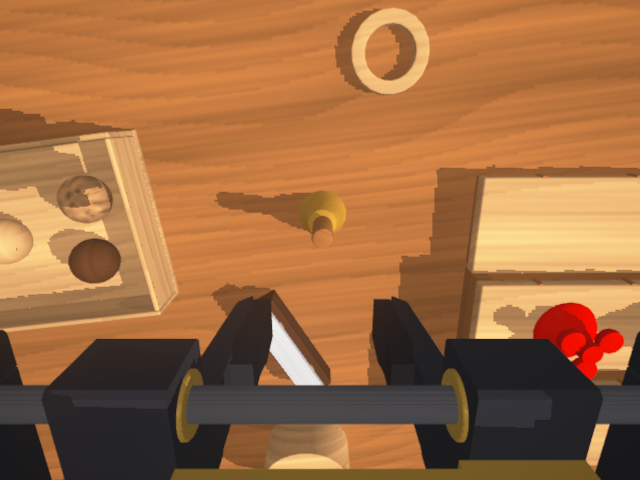

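Bell handle top at (323,239), mouth centre about (323,213); matches estimate to 3 px. The bar is at (300,340) below, crate to the left.

move_arm:
  plan: [2,8,30,0,0,0,0,0,0,40,0,0,0,0,0,0,40,0,0,0,0,0,0,35,0,0,0,0,0,0,20,0,0,0,0,0,0,10,0,0,0,0,0,0,4,0,0,0,0,0,0,0,0,0,0,0]

```text
time: 14.68
tool_pos: [0.438, -0.313, 0.0636]
ee_rot: [0.748, 0.664, 0.0, -0.0]
contact_force: [-0.2, -0.6, 0.5]
opening: 0.501
```

Run:
```python
from h import *
delta((.437,-.313,.062),83.2)
m=env.camera_model('wrist')
cv2.imwrite('pics/13wrist.png',env.grab_frame('wrist')[:,:,::-1])
print(proj('',[(.437,-.313,.084),(.437,-.313,.01)],m))
```

```text
t 14.68 tcp [ 0.438  -0.313   0.0636] yaw 83.23 tilt 0.03 open 0.501 q [-0.84  0.36  1.82  0.    0.96 -2.29]
 tilt-fix rx,ry deg [-0.02 -0.03]
 rz 0.03
 shift after turn [-0.1 -1.   1.6]
 shift now [-0.1 -1.   1.6]
[[318.05475124 372.16198231]
 [319.48220074 282.14603202]]
```

View pics/13wrist.png

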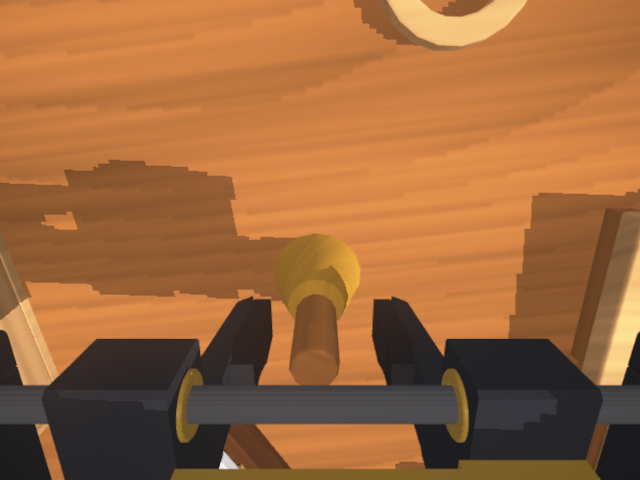

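The handle is between the fingers, top at (314,367); close after a small correction.

move_arm:
  plan: [-2,-2,1,0,0,0,0,0,0,0,0,0,0,-1,0,0,0,0,0,0,-1,0,0,0,0,0,0,-1,0,0,0,0,0,0,-1,0,0,0,0,0,0,-1,0,0,0,0,0,0,-1]
  force: 25

```text
time: 15.32
tool_pos: [0.4356, -0.3157, 0.0632]
ee_rot: [0.748, 0.664, 0.0, 0.0]
contact_force: [0.1, 1.9, 3.6]
opening: 0.195
```

move_arm:
  plan: [0,0,-10,0,0,0,-1,0,0,-25,0,0,0,-1,0,0,-30,0,0,0,-1,0,0,-30,0,0,0,-1,0,0,-20,0,0,0,-1,0,0,-5,0,0,0,-1,0,0,0,0,0,0,-1,0,0,0,0,0,0,-1]

```text
time: 15.98
tool_pos: [0.4349, -0.3151, 0.1818]
ee_rot: [0.748, 0.664, -0.0, -0.001]
contact_force: [-0.2, 0.1, -2.4]
opening: 0.192
```

Run:
```python
from h import *
delta((.4705,-.0855,.18),83.2)
m=env.camera_model('wrist')
cv2.imwrite('pics/14wrist.png',env.grab_frame('wrist')[:,:,::-1])
```

```text
t 15.98 tcp [ 0.4349 -0.3151  0.1818] yaw 83.15 tilt 0.07 open 0.192 q [-0.85  0.18  1.77 -0.    1.2  -2.3 ]
 tilt-fix rx,ry deg [-0.05 -0.04]
 rz -0.05
 shift after turn [232.2   8.1   1.8]
 shift now [232.2   8.    2. ]
```

View pics/14wrist.png

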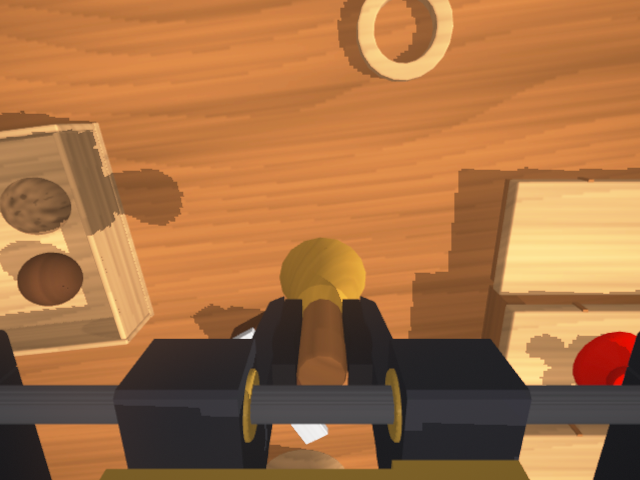

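move_arm:
  plan: [16,1,0,0,0,0,-1,34,1,0,0,0,0,-1,36,1,0,0,0,0,-1,36,1,0,0,0,0,-1,36,1,0,0,0,0,-1,36,1,0,0,0,0,-1,24,1,0,0,0,0,-1,14,1,0,0,0,0,-1]

```text
time: 16.7
tool_pos: [0.4696, -0.0821, 0.1809]
ee_rot: [0.747, 0.665, -0.0, -0.002]
contact_force: [-0.2, 0.2, -1.3]
opening: 0.193
```

move_arm:
  plan: [0,0,0,0,0,0,-1,0,0,0,0,0,0,-1]

```text
time: 16.87
tool_pos: [0.4701, -0.0847, 0.1814]
ee_rot: [0.747, 0.665, -0.001, -0.001]
contact_force: [0.1, 0.0, -1.1]
opening: 0.198
```

Run:
```python
from h import *
delta((.4705,-.0855,.0935),83.2)
m=env.camera_model('wrist')
cv2.imwrite('pics/15wrist.png',env.grab_frame('wrist')[:,:,::-1])
```

```text
t 16.87 tcp [ 0.4701 -0.0847  0.1814] yaw 83.29 tilt 0.15 open 0.198 q [-0.43  0.05  1.91 -0.    1.18 -1.88]
 tilt-fix rx,ry deg [-0.14 -0.04]
 rz 0.09
 shift after turn [-0.7  0.5 87.9]
 shift now [-0.8  0.7 87.9]
```

View pics/15wrist.png

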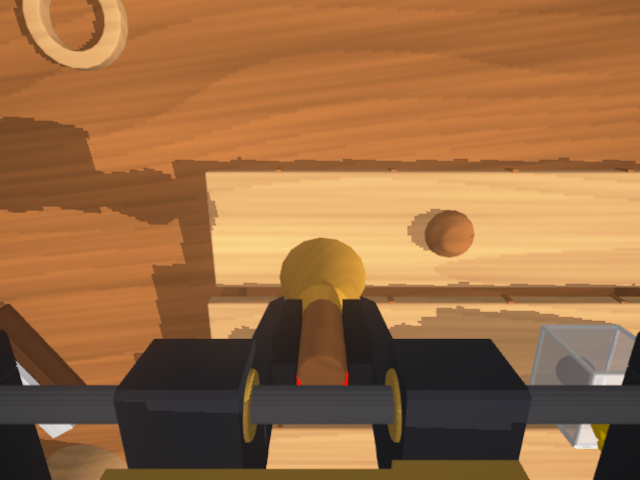

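move_arm:
  plan: [-1,1,15,0,0,0,-1,0,0,25,0,0,0,-1,0,0,22,0,0,0,-1,0,0,15,0,0,0,-1,0,0,6,0,0,0,-1,0,0,2,0,0,0,-1,0,0,0,0,0,0,-1,0,0,0,0,0,0,-1]

```text
time: 17.58
tool_pos: [0.4724, -0.088, 0.0985]
ee_rot: [0.748, 0.663, 0.0, 0.001]
contact_force: [-0.1, -0.6, -1.3]
opening: 0.193
```

move_arm:
  plan: [0,0,1,0,0,0,-1,0,0,0,0,0,0,-1]

```text
time: 17.75
tool_pos: [0.4725, -0.0876, 0.0976]
ee_rot: [0.748, 0.664, 0.0, 0.001]
contact_force: [-0.6, 0.1, -2.3]
opening: 0.199
```

move_arm:
  plan: [0,0,2,0,0,0,-1,0,0,1,0,0,0,-1,0,0,0,0,0,0,-1]

```text
time: 18.0
tool_pos: [0.4718, -0.0872, 0.0937]
ee_rot: [0.748, 0.664, -0.0, -0.0]
contact_force: [-1.1, 0.6, -0.6]
opening: 0.196
```

move_arm:
  plan: [0,0,1,0,0,0,-1,0,0,0,0,0,0,-1]

```text
time: 18.17
tool_pos: [0.4721, -0.0872, 0.0932]
ee_rot: [0.748, 0.664, 0.0, 0.0]
contact_force: [-1.3, 1.0, 3.5]
opening: 0.195
```

Touching (3.5 N). Release and rise.

move_arm:
  plan: [0,0,0,0,0,0,-0.5,0,0,0,0,0,0,-0.3,0,0,0,0,0,0,-0.1,0,0,-8,0,0,0,0,0,0,-20,0,0,0,0,0,0,-35,0,0,0,0.3,0,0,-35,0,0,0,0.5,0,0,-35,0,0,0,0.5]

```text
time: 18.83
tool_pos: [0.4714, -0.0871, 0.2275]
ee_rot: [0.748, 0.664, -0.0, -0.0]
contact_force: [1.0, 0.4, -0.2]
opening: 0.703
```

move_arm:
  plan: [0,0,-15,0,0,0,0.5,0,0,0,0,0,0,0.5]

```text
time: 19.0
tool_pos: [0.4742, -0.0883, 0.2459]
ee_rot: [0.748, 0.664, 0.002, 0.004]
contact_force: [0.3, -0.4, -0.5]
opening: 0.75
```

Run:
```python
from h import *
delta((.574,-.367,.22),113.6)
m=env.camera_model('wrist')
cv2.imwrite('pics/16wrist.png',env.grab_frame('wrist')[:,:,::-1])
print(proj('',[(.471,-.087,.114),(.471,-.087,.04),(.5645,-.096,.055)],m))
```

```text
t 19.0 tcp [ 0.4742 -0.0883  0.2459] yaw 83.16 tilt 0.52 open 0.75 q [-0.43 -0.03  1.85 -0.    1.31 -1.88]
 tilt-fix rx,ry deg [0.49 0.16]
 rz -30.44
 shift after turn [-295.4  -20.1   25.9]
 shift now [-264.8  132.1   27.8]
[[322.25835864 232.90278225]
 [322.4894972  208.56066116]
 [324.61199753 308.96890231]]
```

View pics/16wrist.png

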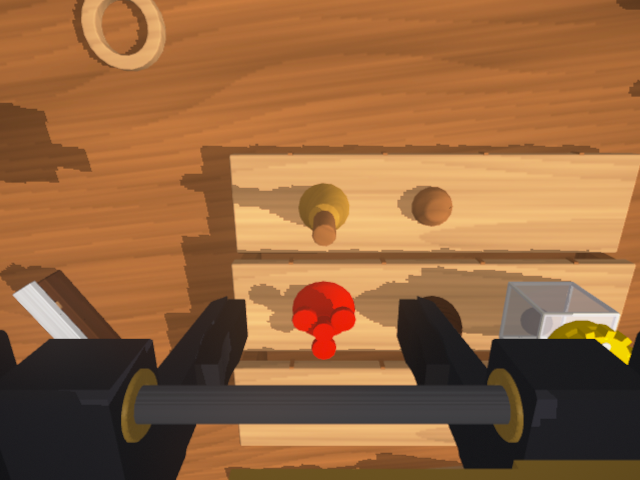

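The bell stands at (323,207), straight in front of the spinner at (324,308). For the bar I need a jaw direction of −66.4° (keeps joint 6 in range at placing): turn +149.6°.

move_arm:
  plan: [0,0,0,0,0,7,0.8,0,0,0,0,0,7,0.8,0,0,0,0,0,7,0.8,0,0,0,0,0,7,0.8,0,0,0,0,0,7,0.8,0,0,0,0,0,7,0.8,0,0,0,0,0,7,0.8,0,0,0,0,0,7,0.8]
  force: 35

```text
time: 19.72
tool_pos: [0.4707, -0.0868, 0.2385]
ee_rot: [0.973, 0.232, -0.001, -0.001]
contact_force: [0.6, -0.4, -0.2]
opening: 0.902
```

move_arm:
  plan: [0,0,0,0,0,7,0.8,0,0,0,0,0,7,0.8,0,0,0,0,0,7,0.8,0,0,0,0,0,7,0.8,0,0,0,0,0,7,0.8,0,0,0,0,0,7,0.8,0,0,0,0,0,7,0.8,0,0,0,0,0,7,0.8]

```text
time: 20.38
tool_pos: [0.4707, -0.0868, 0.2385]
ee_rot: [0.968, -0.252, -0.002, -0.0]
contact_force: [0.1, -0.1, -0.0]
opening: 0.901
```

move_arm:
  plan: [0,0,0,0,0,7,0.8,0,0,0,0,0,7,0.8,0,0,0,0,0,7,0.8,0,0,0,0,0,7,0.8,0,0,0,0,0,7,0.8,0,0,0,0,0,2.5,0.8,0,0,0,0,0,0,0.8]

```text
time: 20.97
tool_pos: [0.4708, -0.0869, 0.2387]
ee_rot: [0.837, -0.548, -0.002, 0.0]
contact_force: [0.5, 0.0, 0.2]
opening: 0.898
```

Run:
```python
from h import *
delta((.574,-.367,.22),113.6)
```

```text
t 20.97 tcp [ 0.4708 -0.0869  0.2387] yaw -66.44 tilt 0.21 open 0.898 q [-0.43 -0.02  1.86 -0.    1.31  0.73]
 tilt-fix rx,ry deg [0.14 0.16]
 rz -0.04
 shift after turn [298.   17.5  18.7]
 shift now [298.1  17.3  17.9]
```

move_arm:
  plan: [20,1,0,0,0,0,0.8,36,2,3,0,0,0,0.8,38,2,3,0,0,0,0.8,38,2,3,0,0,0,0.8,38,2,3,0,0,0,0.8,38,2,3,0,0,0,0.8,38,2,3,0,0,0,0.8,34,2,0,0,0,0,0.8]

```text
time: 21.63
tool_pos: [0.5699, -0.3513, 0.2198]
ee_rot: [0.837, -0.547, -0.002, -0.0]
contact_force: [0.2, 0.3, -1.6]
opening: 0.897
```

move_arm:
  plan: [18,2,0,0,0,0,0.8,0,0,0,0,0,0,0.8,0,0,0,0,0,0,0.8]

```text
time: 21.88
tool_pos: [0.575, -0.3671, 0.2204]
ee_rot: [0.837, -0.547, -0.002, -0.0]
contact_force: [0.2, -0.0, -0.1]
opening: 0.905
```

Run:
```python
from h import *
delta((.574,-.367,.12),113.6)
m=env.camera_model('wrist')
cv2.imwrite('pics/17wrist.png',env.grab_frame('wrist')[:,:,::-1])
print(proj('',[(.574,-.367,.037),(.574,-.367,.13)],m))
```

```text
t 21.88 tcp [ 0.575  -0.3671  0.2204] yaw -66.35 tilt 0.2 open 0.905 q [-0.74  0.45  1.34  0.    1.36  0.42]
 tilt-fix rx,ry deg [0.07 0.19]
 rz 0.05
 shift after turn [ -0.5   0.8 100.4]
 shift now [ -0.2   0.7 100.4]
[[322.72774195 221.4311442 ]
 [322.72235637 260.73094249]]
```

View pics/17wrist.png

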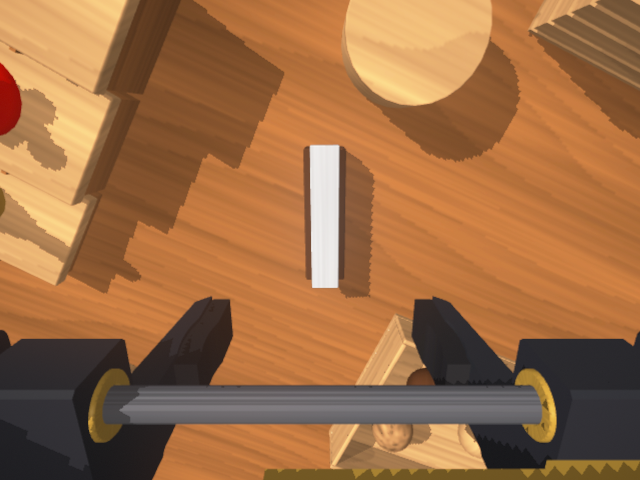

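Run:
```python
from h import *
m=env.camera_model('wrist')
P=[atz('',u,.037,m) for u in((309,145),(340,145),(337,289),(312,289))]
c=sum(P)/4;a=(P[0]+P[1]-P[2]-P[3])/2
print(c,np.linalg.norm(a),np.linalg.norm(P[0]-P[1]),np.degrees(np.arctan2(a[1],a[0]))%180)
delta((c[0],c[1],.021),np.degrees(np.arctan2(a[1],a[0]))+90)
```

```text
[ 0.57456813 -0.3674447   0.037     ] 0.126824943181432 0.02484170334960663 23.885299419631007
t 21.93 tcp [ 0.5751 -0.3661  0.2209] yaw -66.3 tilt 0.19 open 0.898 q [-0.74  0.44  1.34  0.    1.36  0.42]
 tilt-fix rx,ry deg [0.06 0.18]
 rz -0.19
 shift after turn [  1.    1.  199.9]
 shift now [  1.7   0.8 199.9]
```

Run:
```python
from h import *
m=env.camera_model('wrist');s=env.state();R=Ro.from_quat(s['ee_rot']).as_matrix()
for z in(0,.05,.08):
  for u in((398,318),(330,465),(345,50),(412,105)):
    print(z,u,(R.T@(atz('',u,z,m)-s['tool_pos'])*1000).round())
```

```text
0 (398, 318) [ 79. 115. 221.]
0 (330, 465) [ 10. 317. 221.]
0 (345, 50) [  18. -137.  221.]
0 (412, 105) [ 78. -94. 221.]
0.05 (398, 318) [ 68.  86. 171.]
0.05 (330, 465) [  8. 259. 171.]
0.05 (345, 50) [  16. -129.  171.]
0.05 (412, 105) [ 66. -92. 171.]
0.08 (398, 318) [ 61.  69. 141.]
0.08 (330, 465) [  7. 225. 141.]
0.08 (345, 50) [  14. -124.  141.]
0.08 (412, 105) [ 59. -91. 141.]
```

move_arm:
  plan: [1,1,30,0,0,0,0.8,0,0,40,0,0,0,0.8,0,0,40,0,0,0,0.8,0,0,38,0,0,0,0.8,0,0,25,0,0,0,0.8,0,0,14,0,0,0,0.8,0,0,8,0,0,0,0.8,0,0,0,0,0,0,0.8]

```text
time: 22.6
tool_pos: [0.5749, -0.367, 0.0266]
ee_rot: [0.837, -0.547, -0.001, -0.0]
contact_force: [0.2, -0.1, -0.3]
opening: 0.9
```

Run:
```python
from h import *
delta((.5745,-.3674,.021),113.8)
cv2.imwrite('pics/18wrist.png',env.grab_frame('wrist')[:,:,::-1])
```

```text
t 22.6 tcp [ 0.5749 -0.367   0.0266] yaw -66.27 tilt 0.13 open 0.9 q [-0.74  0.67  1.43  0.    1.04  0.41]
 tilt-fix rx,ry deg [0.05 0.12]
 rz -0.07
 shift after turn [0.3 0.5 5.6]
 shift now [0.3 0.5 5.6]
```

View pics/18wrist.png

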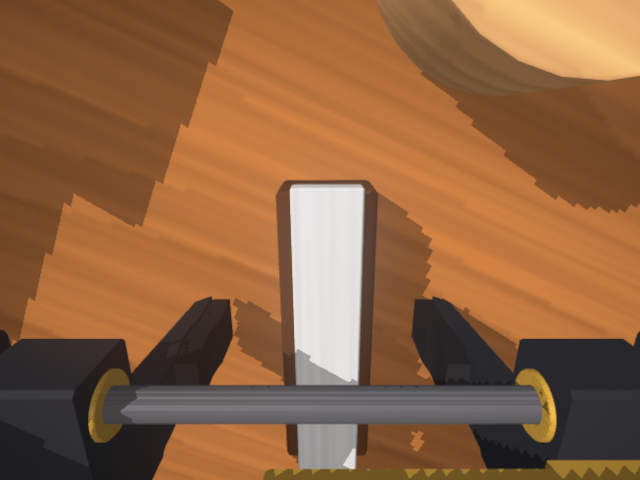

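The bar lies centred between the fingers (col 327), aligned. Lower 5 mm and grip.

move_arm:
  plan: [1,0,4,0,0,0,0.8,0,0,1,0,0,0,0.8,0,0,0,0,0,0,-0.2,0,0,0,0,0,0,-1,0,0,0,0,0,0,-1,0,0,0,0,0,0,-1,0,0,0,0,0,0,-1,0,0,0,0,0,0,-1]
  force: 40

```text
time: 23.32
tool_pos: [0.5757, -0.3693, 0.0228]
ee_rot: [0.837, -0.547, 0.0, 0.0]
contact_force: [1.1, -0.6, 0.1]
opening: 0.471
```

move_arm:
  plan: [0,0,0,0,0,0,-1,0,0,-8,0,0,0,-1,0,0,-20,0,0,0,-1,0,0,-30,0,0,0,-1,0,0,-35,0,0,0,-1,0,0,-35,0,0,0,-1,0,0,-25,0,0,0,-1,0,0,-8,0,0,0,-1]

```text
time: 23.98
tool_pos: [0.5775, -0.3708, 0.1896]
ee_rot: [0.837, -0.547, 0.004, 0.001]
contact_force: [0.9, 0.2, -2.9]
opening: 0.406
```

Run:
```python
from h import *
delta((.6595,-.1085,.19),-6.7)
cv2.imwrite('pics/19wrist.png',env.grab_frame('wrist')[:,:,::-1])
```

```text
t 23.98 tcp [ 0.5775 -0.3708  0.1896] yaw -66.33 tilt 0.45 open 0.406 q [-0.74  0.48  1.36  0.    1.29  0.41]
 tilt-fix rx,ry deg [-0.18 -0.41]
 rz -59.63
 shift after turn [  50.8 -270.    -0.4]
 shift now [-207.3 -180.4   -1.3]
```

View pics/19wrist.png

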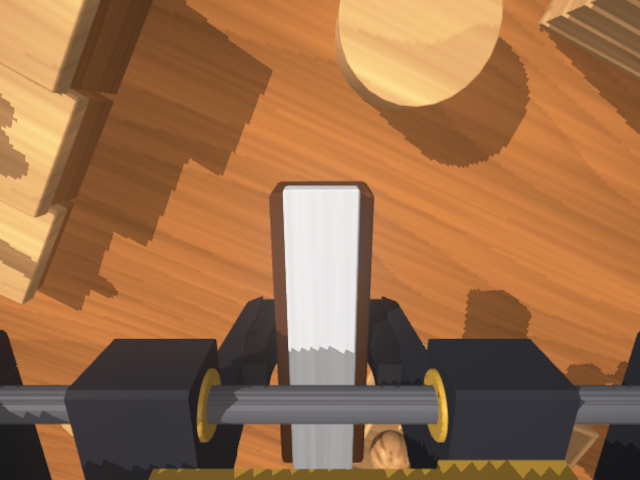

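The bar is held level (about 2.5 N of weight felt). Turn −59.6° and carry.

move_arm:
  plan: [0,0,0,0,0,-6,-1,0,0,0,0,0,-7,-1,0,0,0,0,0,-7,-1,0,0,0,0,0,-7,-1,0,0,0,0,0,-7,-1,0,0,0,0,0,-7,-1,0,0,0,0,0,-7,-1,0,0,0,0,0,-7,-1]

```text
time: 24.7
tool_pos: [0.5745, -0.3683, 0.1804]
ee_rot: [0.995, -0.096, -0.002, -0.001]
contact_force: [-0.9, 0.8, -3.3]
opening: 0.407
```

move_arm:
  plan: [0,0,0,0,0,-4.5,-1,0,0,0,0,0,0,-1,3,-15,0,0,0,0,-1,5,-28,0,0,0,0,-1,6,-34,0,0,0,0,-1,6,-34,0,0,0,0,-1,6,-34,0,0,0,0,-1,6,-34,0,0,0,0,-1]

```text
time: 25.37
tool_pos: [0.6285, -0.1927, 0.1824]
ee_rot: [0.998, -0.061, -0.001, -0.001]
contact_force: [-0.4, 0.1, -2.5]
opening: 0.404
```

Run:
```python
from h import *
delta((.6595,-.1085,.19),-6.7)
```

```text
t 25.37 tcp [ 0.6285 -0.1927  0.1824] yaw -7.02 tilt 0.12 open 0.404 q [-0.48  0.43  1.45  0.    1.27 -0.36]
 tilt-fix rx,ry deg [-0.06  0.1 ]
 rz -0.32
 shift after turn [ 21.  -87.2  -7.6]
 shift now [ 20.5 -87.3  -7.6]
```

move_arm:
  plan: [7,-26,0,0,0,0,-1,7,-26,0,0,0,0,-1,5,-15,0,0,0,0,-1,0,0,0,0,0,0,-1,0,0,0,0,0,0,-1]

```text
time: 25.78
tool_pos: [0.6555, -0.1301, 0.1829]
ee_rot: [0.998, -0.059, -0.001, 0.0]
contact_force: [-0.3, -0.2, -2.9]
opening: 0.403
```

Run:
```python
from h import *
delta((.6595,-.1085,.1015),-6.7)
m=env.camera_model('wrist')
cv2.imwrite('pics/20wrist.png',env.grab_frame('wrist')[:,:,::-1])
cv2.imwrite('pics/20scene.png',env.grab_frame('scene')[:,:,::-1])
```

```text
t 25.78 tcp [ 0.6555 -0.1301  0.1829] yaw -6.8 tilt 0.07 open 0.403 q [-0.37  0.45  1.41 -0.    1.28 -0.25]
 tilt-fix rx,ry deg [0.01 0.07]
 rz -0.1
 shift after turn [  1.4 -21.9  81.4]
 shift now [  1.5 -21.9  81.4]
```

View pics/20wrist.png

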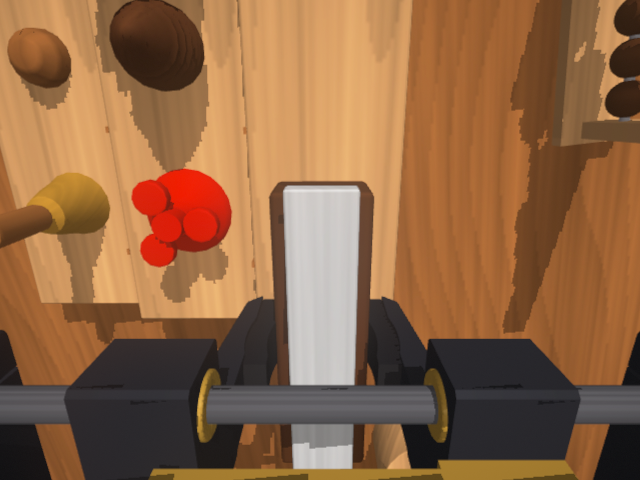

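View pics/20scene.png

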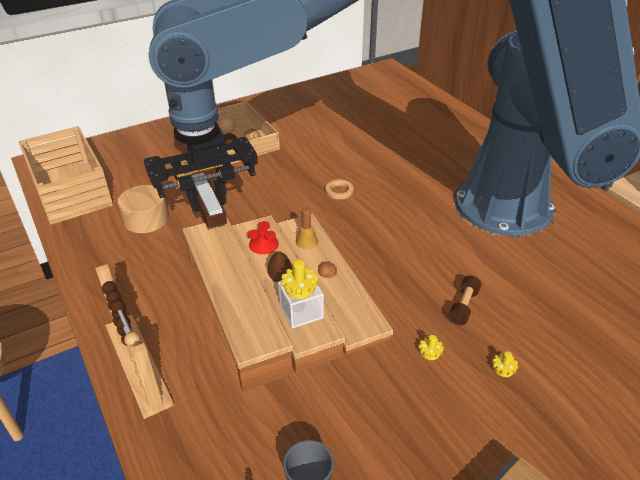

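move_arm:
  plan: [1,-16,0,0,0,0,-1,0,-6,0,0,0,0,-1,0,0,0,0,0,0,-1,0,0,20,0,0,0,-1,0,0,25,0,0,0,-1,0,0,18,0,0,0,-1,0,0,8,0,0,0,-1,0,0,0,0,0,0,-1]

```text
time: 26.55
tool_pos: [0.6576, -0.1093, 0.1101]
ee_rot: [0.998, -0.06, -0.002, -0.001]
contact_force: [-0.5, -0.5, -2.8]
opening: 0.408
```

Run:
```python
from h import *
delta((.6595,-.1085,.1025),-6.7)
m=env.camera_model('wrist')
cv2.imwrite('pics/21wrist.png',env.grab_frame('wrist')[:,:,::-1])
```

```text
t 26.55 tcp [ 0.6576 -0.1093  0.1101] yaw -6.88 tilt 0.27 open 0.408 q [-0.34  0.53  1.46 -0.    1.16 -0.22]
 tilt-fix rx,ry deg [-0.05  0.26]
 rz -0.18
 shift after turn [ 1.8 -1.   7.6]
 shift now [ 1.8 -1.   7.5]
```

View pics/21wrist.png

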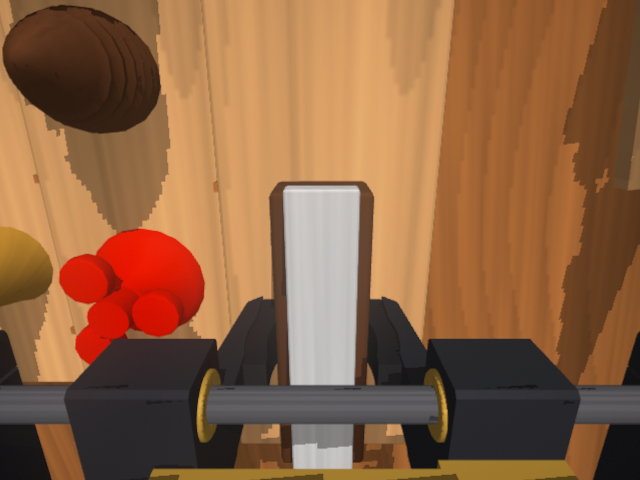

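Bar (cols 272–372) lies within the back tier (about 213–440) and parallel to it. Lower the rest.

move_arm:
  plan: [1,0,3,0,0,0,-1,0,0,2,0,0,0,-1,0,0,1,0,0,0,-1,0,0,0,0,0,0,-1]

```text
time: 26.93
tool_pos: [0.6606, -0.1097, 0.1074]
ee_rot: [0.998, -0.06, 0.0, 0.0]
contact_force: [-0.0, -0.5, -2.9]
opening: 0.403
```

move_arm:
  plan: [0,0,1,0,0,0,-1,0,0,0,0,0,0,-1]

```text
time: 27.1
tool_pos: [0.6604, -0.1095, 0.106]
ee_rot: [0.998, -0.06, 0.0, 0.0]
contact_force: [-0.4, 0.4, -3.4]
opening: 0.405
```

move_arm:
  plan: [0,0,2,0,0,0,-1,0,0,1,0,0,0,-1,0,0,0,0,0,0,-1]

```text
time: 27.35
tool_pos: [0.6603, -0.1095, 0.1027]
ee_rot: [0.998, -0.06, 0.0, 0.0]
contact_force: [0.1, -0.3, -1.0]
opening: 0.404
```

move_arm:
  plan: [0,0,1,0,0,0,-1,0,0,0,0,0,0,-1]

```text
time: 27.52
tool_pos: [0.6603, -0.1095, 0.1027]
ee_rot: [0.998, -0.06, -0.0, 0.0]
contact_force: [-4.1, 1.6, 3.9]
opening: 0.404
```

move_arm:
  plan: [0,0,0,0,0,0,-0.1,0,0,0,0,0,0,0.1,0,0,0,0,0,0,0.3,0,0,0,0,0,0,0.3,0,0,-15,0,0,0,0.3,0,0,-30,0,0,0,0.3,0,0,-40,0,0,0,0.3,0,0,-40,0,0,0,0.3]

```text
time: 28.18
tool_pos: [0.6596, -0.1093, 0.2281]
ee_rot: [0.998, -0.06, -0.001, -0.0]
contact_force: [0.4, -1.2, 0.5]
opening: 0.649
```

move_arm:
  plan: [0,20,-20,0,0,0,0.3,0,40,0,0,0,0,0.3,0,40,0,0,0,0,0.3,0,40,0,0,0,0,0.3,0,40,0,0,0,0,0.3,0,40,0,0,0,0,0.3,0,0,0,0,0,0,0.3]

```text
time: 28.77
tool_pos: [0.632, -0.3359, 0.2478]
ee_rot: [0.998, -0.063, 0.0, 0.002]
contact_force: [-0.1, -0.4, 0.0]
opening: 0.651
```

Run:
```python
from h import *
delta((.6595,-.1085,.1025),-6.7)
for n in('top','scene','wrist'): cv2.imwrite(f'pics/22{n}.png',env.grab_frame(n)[:,:,::-1])
t=cv2.imread('pics/22top.png')
cv2.imwrite('pics/22topc.png',cv2.resize(t[95:275,210:420],None,fx=3.8,fy=3.8,interpolation=cv2.INTER_CUBIC)[:600])
print(proj('top',[(.577,.002,.117),(.577,.002,.086),(.589,.101,.139),(.4715,-.087,.114),(.6603,-.1095,.117)]),proj('scene',[(.577,.002,.086),(.589,.101,.139),(.4715,-.087,.114),(.6603,-.1095,.117)]))
```

```text
t 28.77 tcp [ 0.632  -0.3359  0.2478] yaw -7.23 tilt 0.22 open 0.651 q [-0.65  0.49  1.22 -0.    1.43 -0.53]
 tilt-fix rx,ry deg [ 0.22 -0.06]
 rz -0.53
 shift after turn [   0.8 -229.   145.3]
 shift now [  -1.5 -229.6  144.4]
[[314.06714477 181.4159427 ]
 [314.12245366 184.48285251]
 [262.48371996 171.74689633]
 [358.48542255 236.23527434]
 [371.59243006 140.95635696]] [[279.92423636 264.4684538 ]
 [298.98481423 278.29931822]
 [305.89190402 209.5140808 ]
 [212.73949342 233.1724683 ]]
```

View pics/22topc.png

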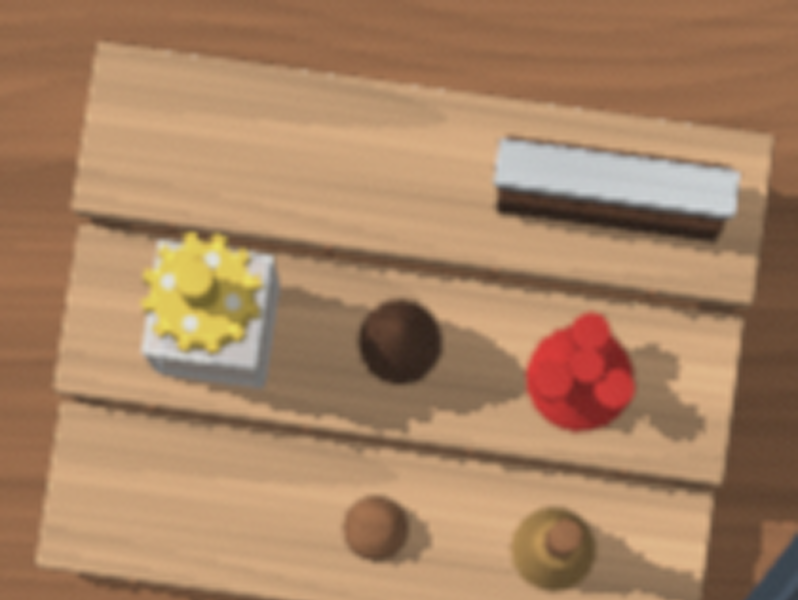

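View pics/22scene.png

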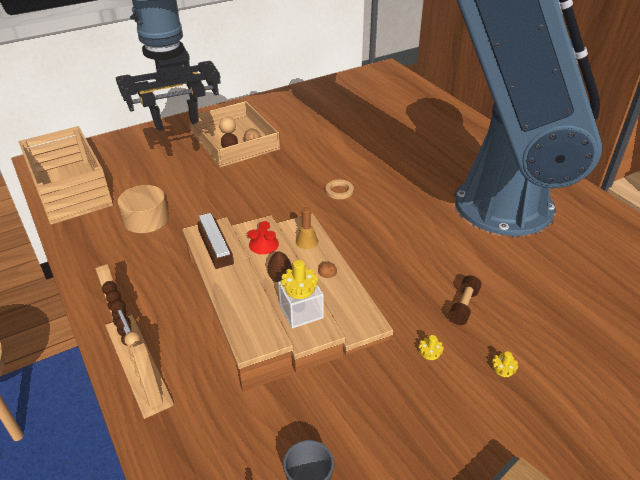

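Run:
```python
from h import *
T=lambda u,v:(210+u/3.8-.37,95+v/3.8-.37)
p=np.load('stand.npy')
def st(P):
    d=np.asarray(P)[:2]-p[:2];c,s=np.cos(p[2]),np.sin(p[2]);return ((c*d[0]+s*d[1])*1000,(-s*d[0]+c*d[1])*1000)
for n,uv,z in(('gear',(203,293),.139),('cube',(208,306),.115),('cubecorn',(208,306),.115),('egg',(401,341),.086),('spin',(581,375),.06),('belltop',(564,537),.114),('bellmouth',(554,549),.04),('bar',(617,179),.117),('dome',(375,528),.04)):
    print(n,np.round(st(atz('top',T(*uv),z)),1))
P=[atz('top',T(*u),.117) for u in((500,140),(740,170),(735,217),(497,187))]
print(np.round(st(sum(P)/4),1),np.degrees(np.arctan2(*(P[0]-P[1])[:2])), np.degrees(-p[2]))
```

```text
gear [ 1.1 99.4]
cube [-0.4 99.2]
cubecorn [-0.4 99.2]
egg [ 1.2 -1.3]
spin [   1.6 -100.3]
belltop [-93.1 -99.2]
bellmouth [-92.9 -99.9]
bar [  95.2 -101. ]
dome [-95.3  -0.4]
[  95.6 -101.5] 5.912155460477647 6.8122455687672865
```

move_arm:
  plan: [0,0,0,0,0,0,0.3,0,0,0,0,0,0,0.3,0,0,0,0,0,0,0.3]

```text
time: 29.17
tool_pos: [0.6346, -0.3264, 0.2471]
ee_rot: [0.998, -0.059, 0.0, 0.0]
contact_force: [0.4, 0.0, 0.2]
opening: 0.648
```

Run:
```python
from plant import env
print(env.job_done(), env.state()['time'])
```

```text
the job is handed in; nothing more can be done
the job is handed in; nothing more can be done
```

All four toys are placed, released and standing upright, and the job was handed in at about 29 s. No verdict was given.

Positions below are from the last top-camera check, in the stand frame in mm:

| Toy | Measured (x, y) | Compared with |
|---|---|---|
| Egg | (1, −1) | midway point (0, 0) |
| Gear | (1, 99) | cube top at (0, 99) |
| Bell | (−93, −100) | spinner at y = −100, front tier centre line x = −95 |
| Bar | (96, −101) | spinner at y = −100, back tier centre line x = 95 |

- **Bar angle:** the bar lies within about 1° of the tier direction.
- **Measurement agreement:** early on, the scene camera put the egg up to 8 mm from where the top camera had it. The wrist camera settled that before I gripped it. The wrist, top and model positions of the stand, spinner and cube agreed to about 4 mm.
- **Forces:** the highest contact reading was about 13 N, when the egg touched the tier. The other three touched down at about 4 N or less.
- **Upright and at rest:** I judged this by eye from the pictures. No check failed.

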